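# Load the bench polisher and lock its lid

## Task

Get the bench polisher ready to run: swing its cam lock open, put every brass bangle into the bowl, then set the lid on the rim with its stud to the right of the cam, as seen from the front, and turn it clockwise (from above) until its key drops into the notch. Finally swing the cam lever fully down so that it draws the lid tight, and leave the other things on the bench where they are.

Things in the scene. Friction and masses are not known exactly. Their poses are not given: they have to be found in the camera images.
- polisher: The bench polisher, fixed: grey housing 190 x 190 mm, 55 mm high, panel on its front, with an upright steel bowl. Origin at the centre of its underside on the bench; x points to the machine's back, y to its left, z up. The bowl's axis is the z axis.
- bowl_mouth (a point): Centre of the bowl's mouth, level with the top of the hard rim, 145 mm above the bench; axes as the machine's. Bowl 114 mm wide inside, 90 mm deep; rim a flat ring, 140 mm outside. A black seal ring (115 to 121 mm diameter) on springs stands 7 mm proud of the rim and yields 1 mm per 2.5 N, down to flush; the lid's weight alone presses it down about 2 mm.
- notch (a point): The notch in the rim at the machine's front (-x side), behind the cam: 16 mm wide, 14 mm deep, cut right through the rim. This point is at its middle, 65 mm from the bowl's axis, level with the rim's top.
- claw (a point): The hold-down claw at the machine's back: a post 24 mm wide with an arm reaching in over the rim to 74 mm from the bowl's axis. This point is the middle of the arm's inner edge, at its underside, 24 mm above the rim's top; the claw's top is 8 mm higher. The lid's lug cannot come down through it, only slide in under it as the lid is turned.
- cam (a joint): Cam lock at the machine's front: a steel hook with a spiral slot and a lever, turning about a level front-to-back axis. 0 = open: lever upright, slot open; have it below 0.15 rad before the stud comes in. 1.5 = closed: lever swung down to the right seen from the front (machine's -y), hook over the stud. Found closed; stays where it is left (friction 0.15 N m, up to 0.5 when drawing).
- cam_pivot (a point): On the cam's axis, in the lever's plane: 103 mm in front of the bowl's axis, 13 mm below the rim's top; machine's axes. At cam value q the ball is 88 mm from here, at -88 sin(q) mm along y and 88 cos(q) mm along z.
- lever_ball (a point): Centre of the black ball (22 mm diameter) at the end of the cam's lever (rod 9 mm thick). It can be pinched from above, one finger in front of and one behind it (across the machine's x), and led along its arc. It turns with the cam.
- lid_handle (a point): The lid, loose, aluminium, 0.5 kg. This point: middle of its black handle rib, half-way up, 40 mm above the bench as it lies. Rib 84 mm long along the lid's y, 14 mm thick along x, 36 mm tall. Flange 136 mm diameter, 8 mm thick, underside 26 mm below this point; below it a spigot, 110 mm diameter, 14 mm deep, that enters the bowl. Seated, its x axis lies along the machine's x.
- lid_stud (a point): The lid's headed stud, level, pointing along the lid's -x; this is where the cam takes it, 80 mm from the lid's axis, 22 mm below the handle point. Shank 10 mm, head 18 mm diameter, end 92 mm from the axis. It comes to the open cam from the right (seen from the front) as the lid is turned clockwise from above; the hook bars the left.
- lid_lug (a point): End of the flat lug on the lid's +x side, opposite the stud, 83 mm from the lid's axis, 22 mm below the handle point; 16 mm wide, 8 mm thick. It must end under the claw, so the lid is set on the rim turned 25 to 50 degrees counter-clockwise (from above) from its seat and then turned clockwise.
- lid_key (a point): The lid's key: a steel block under the flange below the stud, 12 mm wide and deep. This point is the middle of its lower face, 65 mm from the lid's axis, 38 mm below the handle point. On the rim it is level with the rim's top and the lid lies slightly tilted; dropped into the notch it is about 7 mm below the rim's top, drawn tight by the cam about 10 mm.
- bangle_1_centre (a point): A brass bangle (loose; it may be absent), a half-round band lying flat: 70 mm outside, 54 mm inside diameter, 14 mm high, 8 mm thick wall. This point is its centre, half-way up, in the middle of its opening; z is its axis.
- bangle_2_centre (a point): A brass bangle (loose; it may be absent), a half-round band lying flat: 70 mm outside, 54 mm inside diameter, 14 mm high, 8 mm thick wall. This point is its centre, half-way up, in the middle of its opening; z is its axis.
- bangle_3_centre (a point): A brass bangle (loose; it may be absent), a half-round band lying flat: 70 mm outside, 54 mm inside diameter, 14 mm high, 8 mm thick wall. This point is its centre, half-way up, in the middle of its opening; z is its axis.
- bangle_4_centre (a point): A brass bangle (loose; it may be absent), a half-round band lying flat: 70 mm outside, 54 mm inside diameter, 14 mm high, 8 mm thick wall. This point is its centre, half-way up, in the middle of its opening; z is its axis.
- pin_vise: A slim steel pin vise, 125 mm long, 12 mm thick; a bystander lying on the bench, to be left alone. Origin at the centre of its underside.
- bench_block: A flat square steel bench block, 66 x 66 x 18 mm; a bystander lying on the bench, to be left alone. Origin at the centre of its underside.
- lid: The lid as a whole, for its speed only: its origin is the centre of the spigot's underside, 40 mm below the handle point; same axes.
There are look-alikes about, which are no part of the job. Leave any orange look-alike of the part that bears bangle_1_centre alone.

How it is judged:
By the outcome, as a careful person would: the job done as asked, in the order asked, and still so for the second after the job is handed in, with the robot touching nothing.
Of bangle_1, bangle_2, bangle_3, bangle_4 only 2 to 4 are there at a start; the rules pass over those that are not, and their reading is None.
At some moment in a run one of bangle_1, bangle_2, bangle_3, bangle_4 may be knocked a few centimetres aside while the robot is not near it.
It also fails if it takes over 208 s, if anything falls off the work surface, if the arm or the gripper's body presses on something with over 40 N, if the wrist force passes 120 N, or if a joint passes its speed limit or range.

## Robot

A 6-joint arm with a two-finger parallel gripper is mounted at the origin on a cart in front of the work surface, level with it; the furniture and walls round the work are solid. World frame = base frame: x ahead of the robot, y to its left, z up, the work surface at z = 0. Lengths are in mm, angles in degrees, forces in N, time in s.
With the tool pointing down it reaches from about 350 to 850 mm from the base axis. Payload 8.1 kg.
Tool frame: the origin (TCP) lies between the finger pads; the fingertips stand 8 mm ahead of it and the grasp point (between the pads) lies 11 mm behind it (r.tip_extent is the distance from the TCP to the fingertips, in mm); z points along the fingers, y is the direction in which the jaws open and shut (so a half turn about z gives the same grasp; the last joint's range is limited). The gripper opens to 85 mm and grips with 20 to 120 N. Pads are 22 mm wide; open, the fingers measure 114 mm over their backs; the gripper's body (76 mm by 85 mm) begins 54 mm behind the grasp point. The pads swing forward as they close: fully open they stand 13 mm farther back than shut.
Start: joints at [-76.284, 7.471, 85.268, -0, 87.261, -4.893], TCP at [191.492, -568.627, 239.292] pointing down, gripper open.
Joint ranges: [-169.43, 169.43], [-51.17, 129.36], [1.28, 143.12], [-76.62, 256.62], [0, 156.53], [-152.29, 152.29]. Speed limits (degrees/s): [136.94, 136.94, 159.86, 180, 180, 180].

## Interface

Orientations are given as [roll, pitch, yaw] about the fixed x, y, z axes, in that order (R = Rz(yaw) Ry(pitch) Rx(roll)).
In Python, from bench import sensors, viewer, hand_in, r gives the robot as it stands. The module is installed in compiled form; this text tells all that it offers.
- The arm moves only by the tool move_arm, never from a script. Its argument "rows" is a list that holds one entry, the list of rows, each a list of 6 numbers: the shift along the tool's x, y, z in m, then the turn, a rotation vector about the tool's x, y, z in degrees. In form: [[[tx, ty, tz, rx, ry, rz], ...]]. A call has 1 to 20 rows; each row is the pose to reach, as a shift and turn from the pose commanded when the call began, along the tool's axes at that moment; what a row does not reach only later rows make up. A row lasts 1/10 s, in which the tool goes at most 50 mm and 8.59 degrees, less where a joint would pass 70% of its speed; a pose out of reach is approached as far as the arm can. A call with a gripper value outside its range is refused whole. "grip" is the opening, from 0 (shut) to 1 (fully open), set as the call begins (left out, the last holds). The fingers move at their own pace and stop on an object; "newtons" is the grip in N (left out, the last holds). Time passes only in rows, so rows that repeat a pose let the fingers close. It gives the time, the measured TCP pose, the force and the opening at its end, in the units of the state.
- sensors.sense(): the state, without advancing time (a new reading comes with each control period).
- viewer.snapshot(name): name is "scene" or "top"; returns a dict with "color" (384x512x3 uint8, red, green, blue), "camera_matrix" (3x3 intrinsics, pixels), "R" (3x3) and "t" (3): a world point X has camera coordinates R X + t. Camera axes: x right, y down, z forward; pixel columns grow to the right and rows downward; lengths in mm; the calibration is good to about 2 mm. A picture is of the moment at which its call begins. There is no depth.
- hand_in(): hands the job in, once; it reports no verdict.
The state is a dict: "time": time; "joint_pos": joint angles; "qd": joint speeds; "joint_efforts": joint torques, N m; "tool_pos": TCP position; "tcp_rot": TCP orientation; "ft_force": force on the tool from outside, world axes, zero at the start; "wrist_torque": the same for the moment, N m; "finger_gap": finger opening in mm.
Only numpy, scipy, OpenCV 4.12 (cv2) and the standard library are available. Lean on these libraries where they do the work, as an engineer would, in place of code of your own. Each camera call takes 0.05 s, during which the arm holds its last target.

## Working session

There is one attempt and no reset: what is moved stays moved. The work goes in short steps, Python scripts to look and compute and a tool call to move; the robot and the scene stay as the last step left them, time stands still between calls to the robot, and variables do not carry over. Pictures are saved under pics/ and viewed, and the job is handed in when it is done.

Besides the shell and the picture viewer there is one more tool, called by a JSON object that holds its "name" and its "arguments". move_arm: Moves the arm, as the interface text tells. Its arguments: {"type":"object","properties":{"rows":{"type":"array","items":{"type":"array","items":{"type":"array","items":{"type":"number"}}}},"grip":{"type":"number"},"newtons":{"type":"number"}},"required":["rows"]}

```bash
mkdir -p pics; ls; python3 - <<'E'
from bench import sensors, viewer, r
import cv2,numpy as np
for n in("scene","top"):
    s=viewer.snapshot(n); cv2.imwrite(f"pics/{n}0.png",cv2.resize(s["color"][:,:,::-1],(768,576),interpolation=cv2.INTER_CUBIC))
    print(n,s["camera_matrix"].tolist(),np.round(s["R"],4).tolist(),s["t"], -s["R"].T@s["t"])
print(sensors.sense(), r.tip_extent)
E
```

```text
pics
scene [[491.42945755294306, 0.0, 261.1785697684961], [0.0, 491.42945755294306, 189.10038259747424], [0.0, 0.0, 1.0]] [[0.8175, -0.5753, -0.0266], [-0.2628, -0.3317, -0.906], [0.5124, 0.7477, -0.4224]] [-545.75154477  212.00879392 1335.11071262] [ -182.25894452 -1241.88696733   741.49277123]
top [[468.7689057901857, 0.0, 252.60124346872797], [0.0, 468.7689057901857, 186.00127293704347], [0.0, 0.0, 1.0]] [[0.0034, -0.9999, -0.0114], [-0.9823, -0.0012, -0.1874], [0.1874, 0.0118, -0.9822]] [-146.13308458  594.50510702 1156.43854391] [ 367.79883214 -159.11917288 1245.61085995]
{'time': 0.1, 'joint_pos': array([-7.62844387e+01,  7.51133577e+00,  8.53237417e+01,  8.95571276e-04,
        8.72624848e+01, -4.89280024e+00]), 'qd': array([-0.05147041, -0.05872603, -0.2338889 , -0.04246434, -0.00409576,
        0.04574724]), 'joint_efforts': array([ 1.58526705e-03, -5.70948529e+01, -5.01943874e+01, -1.62927131e-04,
        8.07556644e-03,  4.46193678e-05]), 'tool_pos': array([ 191.37070765, -568.14430694,  238.33681884]), 'tcp_rot': array([-1.79902870e+02, -9.21246287e-03,  1.86083102e+01]), 'ft_force': array([ 0.51545551, -0.34894732,  0.52706173]), 'wrist_torque': array([ 0.00070184, -0.01241605,  0.05858609]), 'finger_gap': 85.1589578791078} 8.0
```

View pics/scene0.png

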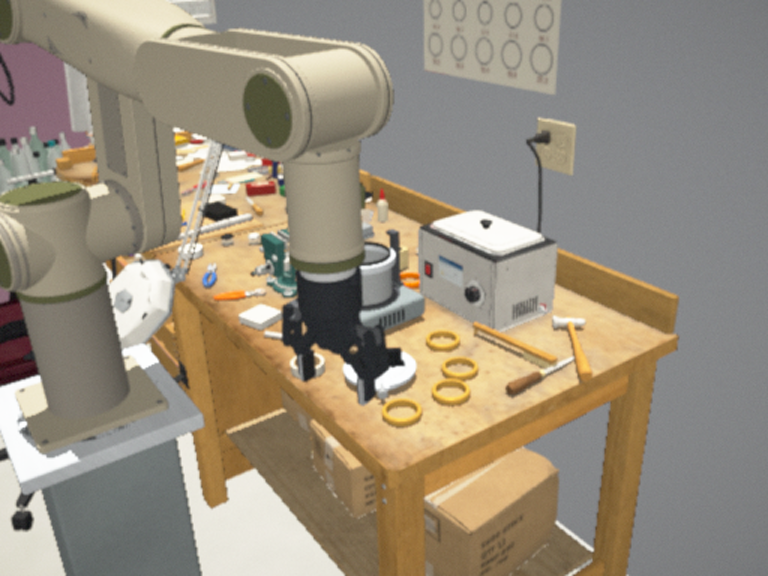

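View pics/top0.png

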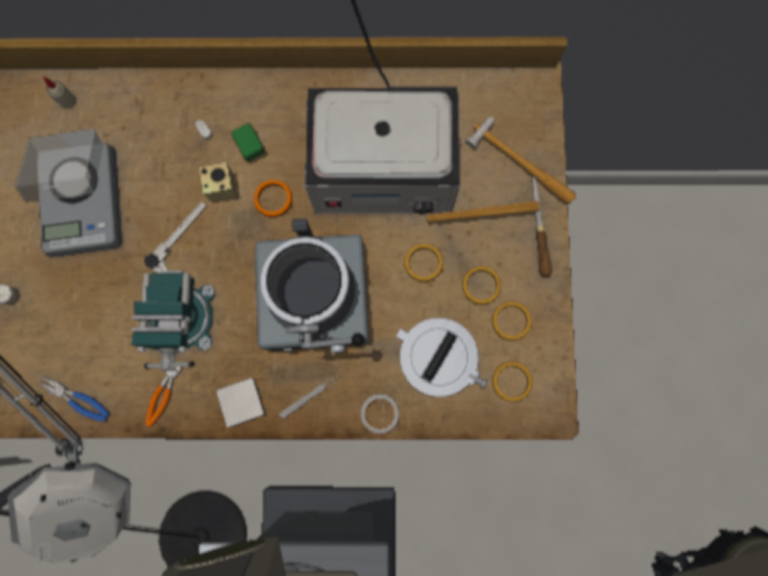

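The top view shows four brass bangles at about (423,262), (481,285), (512,320) and (512,381). It also shows the lid at (440,357), the polisher at (310,285), an orange ring at (272,197) and a silver ring at (380,413). Next I'll measure positions.

```bash
cat > h.py <<'E'
import cv2,numpy as np
from bench import sensors, viewer, r
from scipy.spatial.transform import Rotation as Ro
def snap(n): return viewer.snapshot(n)
def ray(s,u,v,z):
    d=s["R"].T@np.linalg.solve(s["camera_matrix"],[u,v,1.]); c=-s["R"].T@s["t"]
    return c+d*(z-c[2])/d[2]
def proj(s,X):
    p=s["camera_matrix"]@(s["R"]@np.array(X,float)+s["t"]); return p[:2]/p[2]
def save(s,name,box=None,k=1.5):
    im=s["color"][:,:,::-1]
    if box: x0,y0,x1,y1=box; im=im[y0:y1,x0:x1]
    cv2.imwrite("pics/"+name,cv2.resize(im,None,fx=k,fy=k,interpolation=cv2.INTER_CUBIC))
def bangles(s,z=7):
    hsv=cv2.cvtColor(s["color"],cv2.COLOR_RGB2HSV)
    m=cv2.inRange(hsv,(15,150,120),(32,255,255))
    m=cv2.morphologyEx(m,cv2.MORPH_CLOSE,np.ones((3,3)))
    out=[]
    for c in cv2.findContours(m,cv2.RETR_EXTERNAL,cv2.CHAIN_APPROX_NONE)[0]:
        if len(c)<20: continue
        (cx,cy),(a,b),an=cv2.fitEllipse(cv2.convexHull(c))
        if 20<max(a,b)<40 and min(a,b)>15: out.append((cx,cy,a,b,ray(s,cx,cy,z)))
    return out
E
python3 - <<'E'
from h import *
np.set_printoptions(precision=1,suppress=True)
s=snap("top")
for b in bangles(s): print(b)
save(s,"top_pol.png",(160,140,260,250),6)
save(s,"top_lid.png",(230,195,390,295),5)
s=snap("scene"); save(s,"sc_pol.png",(180,140,380,300),4)
E
```

```text
Traceback (most recent call last):
  File "h.py", line 21, in bangles
    (cx,cy),(a,b),an=cv2.fitEllipse(cv2.convexHull(c))
                     ~~~~~~~~~~~~~~^^^^^^^^^^^^^^^^^^^
cv2.error: OpenCV(4.12.0) /io/opencv/modules/imgproc/src/shapedescr.cpp:361: error: (-201:Incorrect size of input array) There should be at least 5 points to fit the ellipse in function 'fitEllipseNoDirect'
```

```bash
sed -i 's/if len(c)<20: continue/if len(c)<20 or len(cv2.convexHull(c))<6: continue/' h.py
python3 - <<'E'
from h import *
np.set_printoptions(precision=1,suppress=True)
s=snap("top")
for b in bangles(s): print(b)
save(s,"top_pol.png",(160,140,260,250),5)
save(s,"top_lid.png",(230,195,390,295),5)
s=snap("scene"); save(s,"sc_pol.png",(180,140,380,285),4)
E
```

```text
(341.1689758300781, 253.96011352539062, 25.721420288085938, 26.333538055419922, array([ 423.6, -376.2,    7. ]))
(340.79315185546875, 213.41510009765625, 25.040708541870117, 25.932466506958008, array([ 530.3, -378.6,    7. ]))
(320.7016296386719, 189.53099060058594, 24.357858657836914, 25.404199600219727, array([ 594.6, -326.9,    7. ]))
(281.9757995605469, 174.3897247314453, 24.3674259185791, 25.125757217407227, array([ 636.1, -223.4,    7. ]))
(181.01004028320312, 131.09869384765625, 21.71630096435547, 24.247499465942383, array([757.9,  53.7,   7. ]))
```

View pics/top_pol.png

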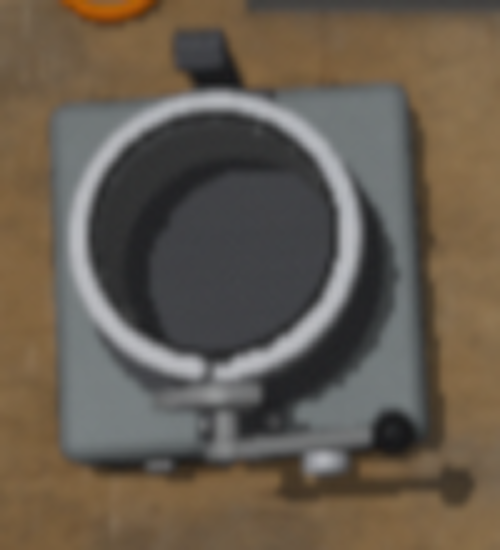

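View pics/top_lid.png

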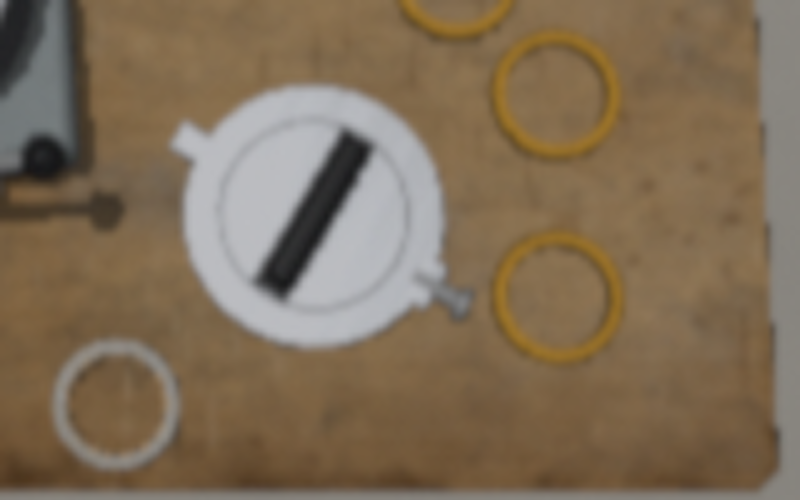

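View pics/sc_pol.png

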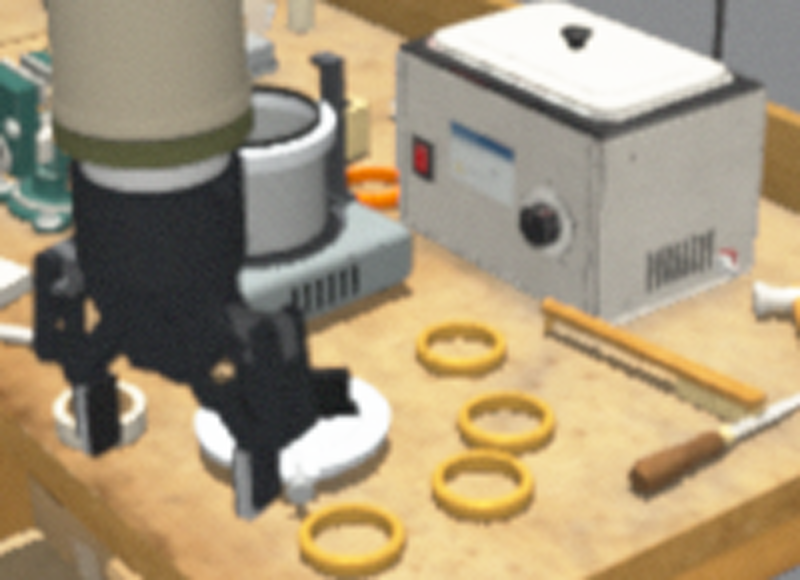

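The crops show the rim ring at crop (216,236), the notch at (213,365) and the ball at (393,432), so the cam is closed. In the lid crop, the rib runs (355,140) to (272,290), the stud ends at (462,303) and the lug at (178,140). I'll fit these now.

```bash

python3 - <<'E'
from h import *
np.set_printoptions(precision=1,suppress=True)
s=snap("top"); im=s["color"]; hsv=cv2.cvtColor(im,cv2.COLOR_RGB2HSV)
# rim
m=((hsv[:,:,2]>150)&(hsv[:,:,1]<40)).astype(np.uint8)*255
n,l,st,ce=cv2.connectedComponentsWithStats(m)
for i in range(1,n):
    if st[i,4]>60: print(st[i],ce[i])
i=l[ 170, 160+16]; print('id',i)
sub=np.zeros_like(m); 
# rim
best=[k for k in range(1,n) if 165<st[k,0]<185 and st[k,2]>45]
for k in best:
    c=cv2.findContours((l==k).astype(np.uint8),cv2.RETR_EXTERNAL,cv2.CHAIN_APPROX_NONE)[0][0]
    c=c[c[:,0,1]<213]
    e=cv2.fitEllipse(c); print('rim',e,ray(s,*e[0],145))
# radius check
    a=ray(s,e[0][0]-e[1][0]/2,e[0][1],145);b=ray(s,e[0][0]+e[1][0]/2,e[0][1],145);print(np.linalg.norm(a-b))
# housing: corners from crop
for u,v in [(53,103),(408,85),(425,440),(65,462)]:
    print('corner',ray(s,160+u/5,140+v/5,55))
m=((hsv[:,:,0]>85)&(hsv[:,:,0]<110)&(hsv[:,:,1]>20)&(hsv[:,:,2]>60)).astype(np.uint8)
m[:, :165]=0;m[:,255:]=0;m[:150]=0;m[245:]=0
pts=np.argwhere(m)[:,::-1].astype(np.float32)
W=np.array([ray(s,u,v,55)[:2] for u,v in pts],np.float32); 
print(len(pts), cv2.minAreaRect(W))
# ball
print('ball',ray(s,160+393/5,140+432/5,138),'notch',ray(s,160+213/5,140+365/5,145),'claw',ray(s,160+200/5,140+45/5,177))
# lid
crop=lambda u,v,z: ray(s,230+u/5,195+v/5,z)
g=im[195:295,230:390].max(axis=2)
mm=(g<75).astype(np.uint8); n,l,st,ce=cv2.connectedComponentsWithStats(mm)
for k in range(1,n):
    if 60<st[k,4]<600: 
        p=np.argwhere(l==k)[:,::-1].astype(np.float32); print('dark',st[k],cv2.minAreaRect(p),[crop(*(q*5+2.5),58)[:2] for q in cv2.boxPoints(cv2.minAreaRect(p))])
print('stud end',crop(462,303,18),'lug end',crop(178,140,18))
m=((hsv[:,:,2]>150)&(hsv[:,:,1]<40)).astype(np.uint8); n,l,st,ce=cv2.connectedComponentsWithStats(m)
k=l[195+250//5,230+230//5-4]; print(st[k])
o=cv2.morphologyEx((l==k).astype(np.uint8),cv2.MORPH_CLOSE,np.ones((9,9)));o=cv2.morphologyEx(o,cv2.MORPH_OPEN,cv2.getStructuringElement(cv2.MORPH_ELLIPSE,(15,15)))
c=cv2.findContours(o,cv2.RETR_EXTERNAL,cv2.CHAIN_APPROX_NONE)[0][0]; e=cv2.fitEllipse(c);print('lid',e,ray(s,*e[0],22))
E
```

```text
[ 210   62   89   53 4453] [253.9  88.4]
[ 37 109  20  12 161] [ 46.4 114.3]
[103 135  33  38 153] [118.1 154.5]
[174 159  58  57 506] [202.1 186.9]
[  0 190   7  11  62] [  2.4 194.9]
[ 264  212   55   52 1840] [291.8 237.3]
[145 253  30  31 619] [159.3 267.8]
[ 10 316  22  27 264] [ 20.5 330.5]
id 0
rim ((202.18145751953125, 186.29212951660156), (53.57453536987305, 55.33993148803711), 73.25126647949219) [576.9 -25.2 145. ]
128.37742158737294
corner [662.4  70.2  55. ]
corner [ 672.2 -115.7   55. ]
corner [ 486.2 -125.8   55. ]
corner [474.6  57.3  55. ]
1 ((547.6396484375, -4.561595916748047), (0.0, 0.0), 0.0)
ball [ 481.7 -112.9  138. ] notch [512.5 -27.7 145. ] claw [660.4 -21.8 177. ]
dark [  0   0   9  19 110] ((4.0, 9.0), (18.0, 8.0), 90.0) [array([569.4, -88.1]), array([ 569.4, -108.6]), array([ 522.9, -109.1]), array([522.8, -88.6])]
dark [  0   0  18  43 207] ((12.478490829467773, 23.094715118408203), (15.521743774414062, 44.230098724365234), 20.924503326416016) [array([464.3, -82.6]), array([ 570.3, -121.8]), array([ 556. , -159.1]), array([ 450.4, -119.4])]
dark [ 52  27  22  32 217] ((62.59844970703125, 42.474090576171875), (6.262396335601807, 34.47917175292969), 30.256441116333008) [array([ 427.5, -218.4]), array([ 502.7, -263.2]), array([ 494.7, -276.7]), array([ 419.7, -231.9])]
stud end [ 418.8 -325.6   18. ] lug end [ 503.1 -178.8   18. ]
[ 264  212   55   52 1840]
lid ((291.92962646484375, 237.35728454589844), (50.211875915527344, 52.971622467041016), 130.92906188964844) [ 465.4 -247.1   22. ]
```

```bash

python3 - <<'E'
from h import *
np.set_printoptions(precision=1,suppress=True)
s=snap("top"); im=s["color"]; V=cv2.GaussianBlur(im.min(axis=2),(3,3),0)
print(im[215:236,226:250].max(axis=2))
# radial rim outer edge: half crossing along rays from centre
c0=np.array([202.4,186.8])
import math
pts=[]
for t in np.arange(0,360,4):
    d=np.array([math.cos(math.radians(t)),math.sin(math.radians(t))])
    rr=np.arange(22,36,.1); q=c0+rr[:,None]*d
    p=cv2.remap(V,q[:,0].astype(np.float32)[None],q[:,1].astype(np.float32)[None],cv2.INTER_LINEAR)[0].astype(float)
    k=p.argmax(); 
    if p[k]<140: continue
    lo=p[k:k+60].min(); th=(p[k]+lo)/2; j=k+np.argmax(p[k:]<th)
    # inner
    i=k-np.argmax(p[:k+1][::-1]<p[k]/2)
    pts.append((t,rr[i],rr[j],*(c0+rr[j]*d),*(c0+rr[i]*d)))
pts=np.array(pts)
W=np.array([ray(s,a,b,145)[:2] for a,b in pts[:,3:5]])
def circ(W):
    for _ in range(6):
        A=np.c_[2*W,np.ones(len(W))]; x=np.linalg.lstsq(A,(W**2).sum(1),rcond=None)[0]; R=math.sqrt(x[2]+x[0]**2+x[1]**2)
        e=np.hypot(*(W-x[:2]).T)-R; W=W[abs(e)<2.0*e.std()+.3]
    return x[:2],R,len(W),e.std()
print('outer',circ(W))
W=np.array([ray(s,a,b,145)[:2] for a,b in pts[:,5:7]]); print('inner',circ(W)); 
E
```

```text
[[ 48  57  72  96 113 118 122 123 124 125 124 125 124 124 124 122 111  93
   71  65  72  89 118 129]
 [ 66  73  85 109 120 122 123 123 124 124 125 125 123 124 124 122 112  94
   72  64  72  88 118 129]
 [ 91  98 104 116 121 123 124 123 123 124 125 125 124 124 125 121 111  94
   74  65  70  86 115 128]
 [111 116 118 121 121 122 123 123 124 124 124 124 124 124 124 122 112  95
   75  64  71  81 104 123]
 [120 120 121 122 122 122 123 123 124 123 123 123 124 124 125 123 113  97
   77  64  69  74  90 117]
 [121 121 121 122 123 122 123 124 124 122 120 119 119 120 122 123 114  98
   79  63  68  72  84 113]
 [121 121 121 122 123 123 123 123 122 117 106  99  97  99 108 116 113  99
   79  62  66  71  84 112]
 [122 121 122 123 122 122 122 122 118 101  78  66  59  62  79  95 104  97
   80  62  66  71  85 112]
 [121 121 121 123 122 121 121 119 106  78  49  36  33  34  45  64  85  91
   80  62  66  70  84 113]
 [119 119 119 121 119 116 115 108  86  55  34  32  30  28  29  38  62  79
   75  61  65  70  84 112]
 [113 113 114 116 116 112 111 103  71  40  31  36  37  33  29  28  40  63
   67  58  64  6
[... 490 characters left out ...]
  92  98  97  99 108 114]
 [156 137 112  78  60  63  69  73  76  76  72  67  65  65  64  73  87  97
  110 115 114 112 112 112]
 [157 137 112  81  69  76  94 100 101 101 101  99  98  95  93  95 104 111
  116 118 118 114 108 103]
 [133 116  96  77  71  83 108 117 117 119 119 118 116 113 110 108 111 113
  115 116 114 109  96  84]
 [ 94  84  77  70  71  81 106 115 116 117 119 118 117 113 111 107 107 108
  110 109 107 100  81  70]
 [ 71  71  70  70  69  76  91  97  98 100 101 101  99  98  95  93  91  92
   93  92  90  83  71  64]]
outer (array([577.1, -25.2]), 70.7316553168889, 89, np.float64(0.7535991253867859))
inner (array([577.2, -25.2]), 58.67795946407458, 87, np.float64(0.3407309986282482))
```

```bash

cat >> h.py <<'E'
C=np.array([577.1,-25.2]); YAW=3.4
def mach(x,y,z,yaw=None):
    a=np.radians(YAW if yaw is None else yaw); return np.array([C[0]+x*np.cos(a)-y*np.sin(a),C[1]+x*np.sin(a)+y*np.cos(a),z])
E
python3 - <<'E'
from h import *
np.set_printoptions(precision=1,suppress=True)
s=snap("top")
for yaw in (2,3.4,5):
    print(yaw,'ball',proj(s,mach(-103,-87.8,138,yaw)),'notch',proj(s,mach(-65,0,145,yaw)),'corners',[proj(s,mach(a,b,55,yaw)) for a,b in((95,95),(95,-95),(-95,-95),(-95,95))],'claw',proj(s,mach(74,0,177,yaw)))
for q in (1.3,1.4,1.5): print(proj(s,mach(-103,-88*np.sin(q),132+88*np.cos(q))))
E
```

```text
2 ball [240.1 228.3] notch [202.5 213.2] corners [array([169.6, 158.2]), array([242. , 155.8]), array([244.1, 228.3]), array([169.5, 230.7])] claw [200.2 152.8]
3.4 ball [241.1 227.3] notch [203.2 213.1] corners [array([168.7, 159.1]), array([241.1, 155. ]), array([245. , 227.3]), array([170.4, 231.6])] claw [199.5 152.9]
5 ball [242.3 226.2] notch [203.9 213.1] corners [array([167.7, 160.2]), array([240. , 154.1]), array([245.9, 226.2]), array([171.5, 232.5])] claw [198.6 152.9]
[239.6 226.6]
[240.5 227. ]
[241.1 227.3]
```

```bash

cat >> h.py <<'E'
import json,os,math
def cmd():
    return json.load(open('cmd.json')) if os.path.exists('cmd.json') else [191.492,-568.627,239.292,18.608]
def plan(*targets):
    """targets: (x,y,z,yaw) world; each printed relative to current commanded pose; last becomes commanded"""
    c=cmd(); a=math.radians(c[3]); ex=np.array([math.cos(a),math.sin(a)]); ey=np.array([math.sin(a),-math.cos(a)])
    for t in targets:
        d=np.array(t[:2])-c[:2]; tx,ty,tz=round(d@ex,1),round(d@ey,1),round(c[2]-t[2],1); rz=round(-(t[3]-c[3]),1)
        print(f"[{tx/1000:.4f},{ty/1000:.4f},{tz/1000:.4f},0,0,{rz}]")
        w=np.array(c[:2])+tx/1000*1000*ex+ty*ey; n=[w[0],w[1],c[2]-tz,c[3]-rz]
    json.dump([float(v) for v in n],open('cmd.json','w'))
def st():
    s=sensors.sense(); print('t',round(s['time'],2),'pos',np.round(s['tool_pos'],1),'rot',np.round(s['tcp_rot'],1),'F',np.round(s['ft_force'],1),'gap',round(s['finger_gap'],1),'cmd',np.round(cmd(),1))
E
python3 -c "
from h import *
plan((600,-260,300,93.4))"
```

```text
[0.4856,-0.1621,-0.0607,0,0,-74.8]
```

{"name": "move_arm", "arguments": {"rows": [[[0.0,0.0,-0.0607,0,0,0],[0.0,0.0,-0.0607,0,0,0],[0.4856,-0.1621,-0.0607,0,0,-74.8],[0.4856,-0.1621,-0.0607,0,0,-74.8],[0.4856,-0.1621,-0.0607,0,0,-74.8],[0.4856,-0.1621,-0.0607,0,0,-74.8],[0.4856,-0.1621,-0.0607,0,0,-74.8],[0.4856,-0.1621,-0.0607,0,0,-74.8],[0.4856,-0.1621,-0.0607,0,0,-74.8],[0.4856,-0.1621,-0.0607,0,0,-74.8],[0.4856,-0.1621,-0.0607,0,0,-74.8],[0.4856,-0.1621,-0.0607,0,0,-74.8],[0.4856,-0.1621,-0.0607,0,0,-74.8],[0.4856,-0.1621,-0.0607,0,0,-74.8],[0.4856,-0.1621,-0.0607,0,0,-74.8],[0.4856,-0.1621,-0.0607,0,0,-74.8],[0.4856,-0.1621,-0.0607,0,0,-74.8],[0.4856,-0.1621,-0.0607,0,0,-74.8]]], "grip": 0.6}}

```text
time: 2.2
tool_pos: [599.2, -261.1, 300.3]
tcp_rot: [180.0, 0.0, 93.3]
ft_force: [-0.6, 0.1, -0.9]
finger_gap: 51.1
```

```bash
python3 - <<'E'
from h import *
st()
s=snap("scene"); save(s,"sc1.png",(150,90,350,240),4)
for q in (0.9,1.1,1.2,1.3,1.4,1.5): print(q,(proj(s,mach(-103,-88*np.sin(q),132+88*np.cos(q)))-[150,90])*4)
print((proj(s,mach(-103,0,132))-[150,90])*4)
s=snap("top"); save(s,"top1.png")
E
```

```text
t 2.2 pos [ 599.2 -261.1  300.3] rot [180.    0.   93.3] F [-0.6  0.1 -0.9] gap 51.1 cmd [ 600.  -260.1  300.    93.4]
0.9 [304.11163302 327.9507625 ]
1.1 [312.74840452 350.51973485]
1.2 [316.20078725 362.13024959]
1.3 [319.02164202 373.78034049]
1.4 [321.18065419 385.33628715]
1.5 [322.65627382 396.66659279]
[256.51802937 367.7326169 ]
```

View pics/sc1.png

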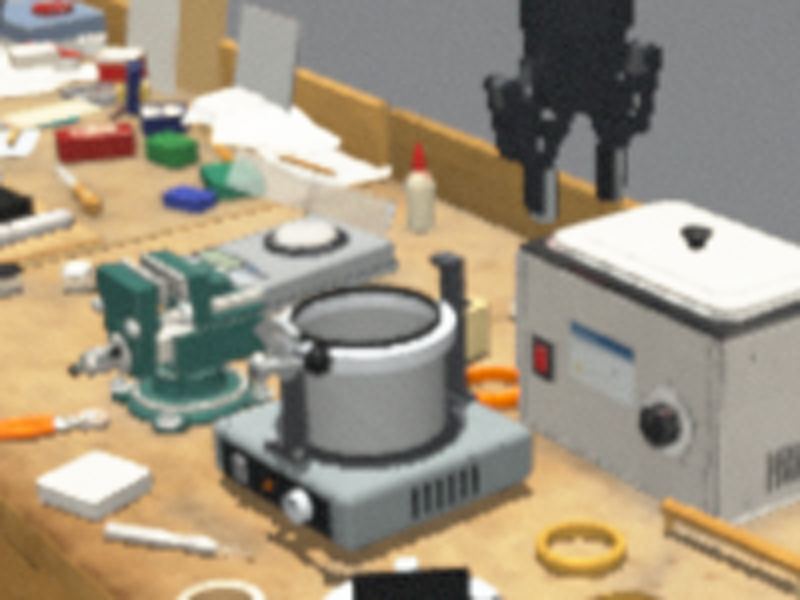

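```bash
python3 - <<'E'
from h import *
np.set_printoptions(precision=1,suppress=True)
T=snap("top"); S=snap("scene")
def cen(s,u,v,rad,th):
    g=s["color"].max(axis=2).astype(float); ys,xs=np.mgrid[0:384,0:512]
    m=(np.hypot(xs-u,ys-v)<rad)&(g<th); return xs[m].mean(),ys[m].mean(),m.sum()
a=cen(T,238.6,226.3,5.5,60); b=cen(S,150+318/4,90+358/4,5,75); print(a,b)
def P(s): return s["camera_matrix"]@np.c_[s["R"],s["t"]]
X=cv2.triangulatePoints(P(T),P(S),np.array(a[:2]),np.array(b[:2])); X=(X[:3]/X[3]).ravel(); print(X)
print(proj(T,X),proj(S,X))
# claw & notch check 
a=math.radians(YAW); d=X[:2]-C; print('machine',d@[math.cos(a),math.sin(a)],d@[-math.sin(a),math.cos(a)],X[2]-132)
E
```

```text
(np.float64(236.2), np.float64(229.4), np.int64(5)) (np.float64(228.87179487179486), np.float64(179.15384615384616), np.int64(39))
[ 475.6 -110.8  167.9]
[237.1 227.7] [227.5 179.3]
machine -106.427361609955 -79.47091334397416 35.90596457547471
```

View pics/top1.png

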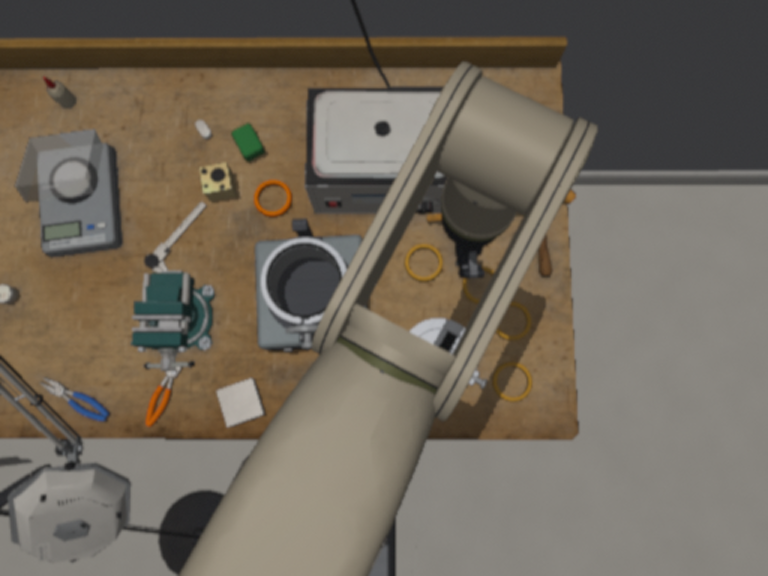

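The arm hides the ball in this top view, so I'll use the earlier unobstructed top pixel (238.4,226.1).

```bash
python3 - <<'E'
from h import *
np.set_printoptions(precision=1,suppress=True)
T=snap("top"); S=snap("scene")
def P(s): return s["camera_matrix"]@np.c_[s["R"],s["t"]]
def tri(a,b):
    X=cv2.triangulatePoints(P(T),P(S),np.array(a,float),np.array(b,float)); return (X[:3]/X[3]).ravel()
X=tri((238.4,226.1),(229.0,179.2));print('ball',X,proj(T,X),proj(S,X))
a=math.radians(YAW); d=X[:2]-C; m=(d@[math.cos(a),math.sin(a)],d@[-math.sin(a),math.cos(a)],X[2]-132); print('machine',m, math.hypot(m[1],m[2]), math.atan2(-m[1],m[2]))
# rim top center in scene: check
print('rim centre proj S', (proj(S,[*C,145])-[150,90])*4, [(proj(S,mach(70*math.cos(t),70*math.sin(t),145))-[150,90])*4 for t in (0,1.57,3.14,4.71)])
E
```

```text
ball [ 479.1 -113.7  168.3] [238.4 226.2] [229.  179.2]
machine (np.float64(-103.0619692094947), np.float64(-82.50333588037923), np.float64(36.315605587338695)) 90.14224115566361 1.1561458953080617
rim centre proj S [364.5 316.9] [array([434.1, 294.5]), array([313.5, 292.3]), array([291.1, 340.5]), array([418.7, 343.3])]
```

```bash
python3 - <<'E'
from h import *
p=mach(-103,-81.5,0)
plan((p[0],p[1],260,93.4),(p[0],p[1],156,93.4))
E
```

```text
[0.1543,-0.1119,0.0400,0,0,0.0]
[0.1543,-0.1119,0.1440,0,0,0.0]
```

{"name": "move_arm", "arguments": {"rows": [[[0.0772,-0.056,0.0,0,0,0],[0.1543,-0.1119,0.02,0,0,0],[0.1543,-0.1119,0.04,0,0,0],[0.1543,-0.1119,0.04,0,0,0],[0.1543,-0.1119,0.04,0,0,0],[0.1543,-0.1119,0.06,0,0,0],[0.1543,-0.1119,0.08,0,0,0],[0.1543,-0.1119,0.1,0,0,0],[0.1543,-0.1119,0.12,0,0,0],[0.1543,-0.1119,0.14,0,0,0],[0.1543,-0.1119,0.144,0,0,0],[0.1543,-0.1119,0.144,0,0,0],[0.1543,-0.1119,0.144,0,0,0],[0.1543,-0.1119,0.144,0,0,0]]]}}

```text
time: 3.9
tool_pos: [480.1, -113.0, 157.5]
tcp_rot: [179.9, 0.1, 93.4]
ft_force: [0.8, 0.2, -0.3]
finger_gap: 51.0
```

```bash
python3 - <<'E'
from h import *
st()
s=snap("scene"); save(s,"sc2.png",(180,120,300,220),6)
E
```

```text
t 3.9 pos [ 480.1 -113.   157.5] rot [1.799e+02 1.000e-01 9.340e+01] F [ 0.8  0.2 -0.3] gap 51.0 cmd [ 479.1 -112.7  156.    93.4]
```

View pics/sc2.png

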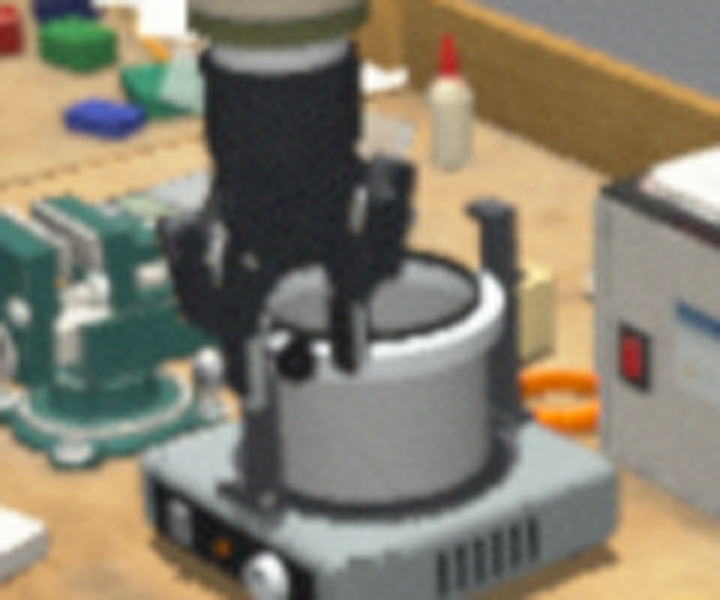

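```bash
python3 - <<'E'
from h import *
for q in np.linspace(1.16,0,15)[1:]: print(f"[{(81-88*math.sin(q))/1000:.4f},0,{(35-88*math.cos(q))/1000:.4f},0,0,0],",end="")
p=mach(-103,-0.5,0); plan((p[0],p[1],209,93.4))
E
```

```text
[0.0035,0,-0.0067,0,0,0],[0.0072,0,-0.0130,0,0,0],[0.0114,0,-0.0189,0,0,0],[0.0161,0,-0.0245,0,0,0],[0.0213,0,-0.0296,0,0,0],[0.0268,0,-0.0344,0,0,0],[0.0328,0,-0.0386,0,0,0],[0.0390,0,-0.0423,0,0,0],[0.0456,0,-0.0456,0,0,0],[0.0524,0,-0.0482,0,0,0],[0.0594,0,-0.0503,0,0,0],[0.0665,0,-0.0518,0,0,0],[0.0737,0,-0.0527,0,0,0],[0.0810,0,-0.0530,0,0,0],[0.0810,0.0000,-0.0530,0,0,0.0]
```

{"name": "move_arm", "arguments": {"rows": [[[0,0,0,0,0,0],[0,0,0,0,0,0],[0,0,0,0,0,0],[0,0,0,0,0,0],[0,0,0,0,0,0],[0,0,0,0,0,0]]], "grip": 0.1, "newtons": 30}}

```text
time: 4.55
tool_pos: [479.1, -112.9, 156.1]
tcp_rot: [-180.0, 0.0, 93.4]
ft_force: [-2.0, -2.0, 2.5]
finger_gap: 19.7
```

{"name": "move_arm", "arguments": {"rows": [[[0.0035,0,-0.0067,0,0,0],[0.0072,0,-0.013,0,0,0],[0.0114,0,-0.0189,0,0,0],[0.0161,0,-0.0245,0,0,0],[0.0213,0,-0.0296,0,0,0],[0.0268,0,-0.0344,0,0,0],[0.0328,0,-0.0386,0,0,0],[0.039,0,-0.0423,0,0,0],[0.0456,0,-0.0456,0,0,0],[0.0524,0,-0.0482,0,0,0],[0.0594,0,-0.0503,0,0,0],[0.0665,0,-0.0518,0,0,0],[0.0737,0,-0.0527,0,0,0],[0.081,0,-0.053,0,0,0],[0.081,0,-0.053,0,0,0],[0.081,0,-0.053,0,0,0],[0.081,0,-0.053,0,0,0]]]}}

```text
time: 6.25
tool_pos: [473.7, -31.0, 209.4]
tcp_rot: [-179.9, -0.0, 93.4]
ft_force: [-7.1, -0.4, 1.7]
finger_gap: 19.5
```

```bash
python3 - <<'E'
from h import *
st()
s=snap("scene"); save(s,"sc3.png",(180,100,300,200),6)
E
```

```text
t 6.25 pos [473.7 -31.  209.4] rot [-179.9   -0.    93.4] F [-7.1 -0.4  1.7] gap 19.5 cmd [474.3 -31.8 209.   93.4]
```

View pics/sc3.png

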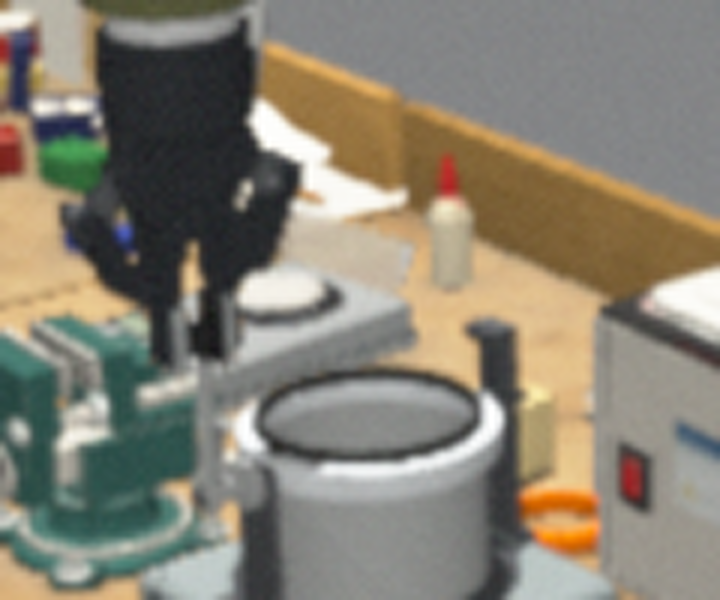

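```bash
python3 - <<'E'
from h import *
c=cmd()
plan((c[0],c[1],300,93.4))
E
```

```text
[0.0000,0.0000,-0.0910,0,0,0.0]
```

{"name": "move_arm", "arguments": {"rows": [[[0,0,0,0,0,0],[0,0,0,0,0,0],[0,0,-0.01,0,0,0],[0,0,-0.03,0,0,0],[0,0,-0.06,0,0,0],[0,0,-0.091,0,0,0],[0,0,-0.091,0,0,0],[0,0,-0.091,0,0,0]]], "grip": 0.5}}

```text
time: 7.1
tool_pos: [475.1, -31.8, 301.7]
tcp_rot: [179.8, 0.0, 93.4]
ft_force: [-0.1, 0.0, -0.2]
finger_gap: 42.8
```

```bash
python3 - <<'E'
from h import *
st()
s=snap("scene"); save(s,"sc4.png",(180,100,300,200),6)
for q in (-.1,0,.1,.2): print(q,(proj(s,mach(-103,-88*math.sin(q),132+88*math.cos(q)))-[180,100])*6)
s=snap("top"); save(s,"top4.png")
for b in bangles(s): print(b)
E
```

```text
t 7.1 pos [475.1 -31.8 301.7] rot [179.8   0.   93.4] F [-0.1  0.  -0.2] gap 42.8 cmd [474.3 -31.8 300.   93.4]
-0.1 [183.21953119 325.81954628]
0 [192.88560739 329.6821837 ]
0.1 [202.75756474 335.2441114 ]
0.2 [212.73055622 342.46618747]
(341.1910095214844, 254.0271759033203, 25.614116668701172, 26.515708923339844, array([ 423.4499868 , -376.21143097,    7.        ]))
(340.7966613769531, 213.41183471679688, 25.02585220336914, 25.951303482055664, array([ 530.26535279, -378.58118264,    7.        ]))
(320.705078125, 189.54974365234375, 24.404468536376953, 25.385435104370117, array([ 594.59433591, -326.86389048,    7.        ]))
(281.9844665527344, 174.45814514160156, 24.530372619628906, 25.13849449157715, array([ 635.89616139, -223.44227208,    7.        ]))
(181.0444793701172, 131.1220703125, 21.694040298461914, 24.21554183959961, array([757.83186109,  53.59687595,   7.        ]))
```

View pics/sc4.png

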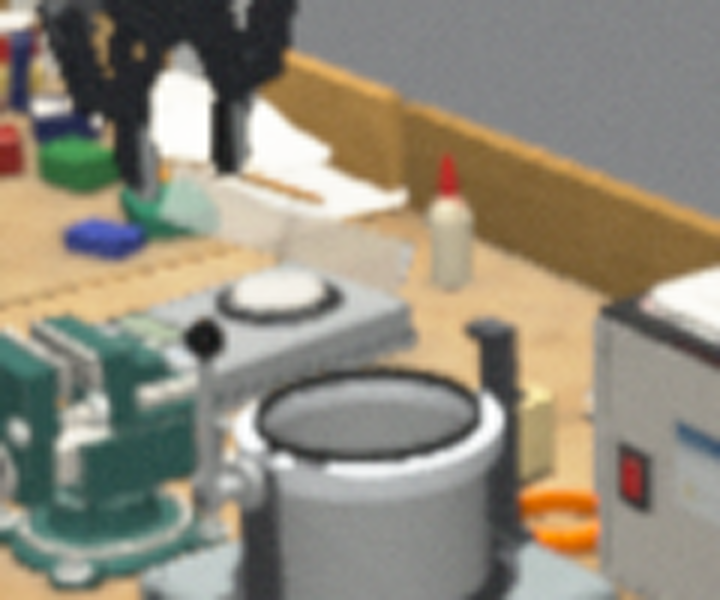

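View pics/top4.png

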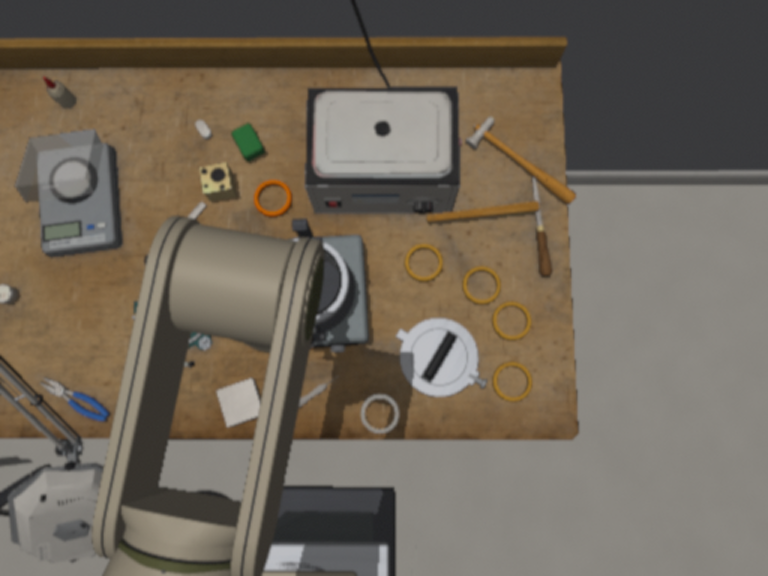

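The bangles haven't moved. The ball sits at crop (205,338), which reads q≈0.1 and is too near 0.15. I'll re-pinch and push it further over.

{"name": "move_arm", "arguments": {"rows": [[[-0.005,0,0.02,0,0,0],[-0.005,0,0.04,0,0,0],[-0.005,0,0.06,0,0,0],[-0.005,0,0.08,0,0,0],[-0.005,0,0.09,0,0,0],[-0.005,0,0.09,0,0,0]]]}}

```text
time: 7.8
tool_pos: [473.0, -36.5, 207.5]
tcp_rot: [-179.7, -0.1, 93.4]
ft_force: [-0.4, -0.8, -0.7]
finger_gap: 42.7
```

{"name": "move_arm", "arguments": {"rows": [[[0,0,0,0,0,0],[0,0,0,0,0,0],[0,0,0,0,0,0],[0,0,0,0,0,0],[0,0,0,0,0,0],[0.002,0,0,0,0,0],[0.004,0,0,0,0,0],[0.006,0,0,0,0,0],[0.008,0,0,0,0,0],[0.01,0,0,0,0,0],[0.012,0,0,0,0,0],[0.012,0,0,0,0,0],[0.012,0,0,0,0,0]]], "grip": 0.1, "newtons": 40}}

```text
time: 9.1
tool_pos: [473.5, -28.9, 211.4]
tcp_rot: [-180.0, 0.4, 93.3]
ft_force: [-6.6, -18.8, 1.3]
finger_gap: 19.6
```

{"name": "move_arm", "arguments": {"rows": [[[0,0,0,0,0,0],[0,0,0,0,0,0],[0,0,-0.01,0,0,0],[0,0,-0.03,0,0,0],[0,0,-0.06,0,0,0],[0,0,-0.09,0,0,0],[0,0,-0.09,0,0,0],[0,0,-0.09,0,0,0]]], "grip": 0.5}}

```text
time: 9.9
tool_pos: [474.6, -24.6, 301.8]
tcp_rot: [179.8, 0.0, 93.4]
ft_force: [0.1, 0.6, -0.3]
finger_gap: 42.2
```

```bash
python3 - <<'E'
from h import *
p=cmd(); a=math.radians(93.4); p[0]+=7*math.cos(a);p[1]+=7*math.sin(a); json.dump(p,open('cmd.json','w'))
st()
s=snap("scene"); save(s,"sc5.png",(180,100,300,200),6)
E
```

```text
t 9.9 pos [474.6 -24.6 301.8] rot [179.8   0.   93.4] F [ 0.1  0.6 -0.3] gap 42.2 cmd [473.9 -24.8 300.   93.4]
```

View pics/sc5.png

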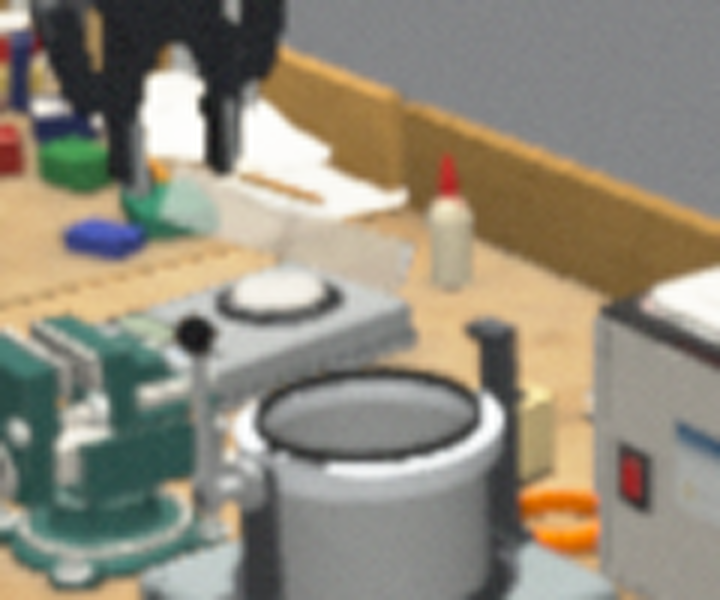

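Now the ball is at (195,334), q≈0, and about 19 N of reaction shows it against its stop. Next is the first bangle, at (636,-223).

```bash
python3 - <<'E'
from h import *
T=snap("top"); print('box front',ray(T,255,141,0),ray(T,255,141,60), 'box', ray(T,255,122,130))
plan((635.9,-223.4,300,93.4),(635.9,-223.4,40,93.4),(635.9,-223.4,9,93.4))
E
```

```text
box front [ 731.64764524 -150.2856158     0.        ] [ 714.12136197 -150.71112062   60.        ] box [ 742.6882372  -151.08919022  130.        ]
[-0.2078,0.1499,-0.0000,0,0,0.0]
[-0.2078,0.1499,0.2600,0,0,0.0]
[-0.2078,0.1499,0.2910,0,0,0.0]
```

{"name": "move_arm", "arguments": {"rows": [[[-0.1,0.075,0,0,0,0],[-0.2078,0.1499,0,0,0,0],[-0.2078,0.1499,0,0,0,0],[-0.2078,0.1499,0,0,0,0],[-0.2078,0.1499,0,0,0,0],[-0.2078,0.1499,0,0,0,0],[-0.2078,0.1499,0.04,0,0,0],[-0.2078,0.1499,0.08,0,0,0],[-0.2078,0.1499,0.12,0,0,0],[-0.2078,0.1499,0.16,0,0,0],[-0.2078,0.1499,0.2,0,0,0],[-0.2078,0.1499,0.235,0,0,0],[-0.2078,0.1499,0.25,0,0,0],[-0.2078,0.1499,0.25,0,0,0],[-0.2078,0.1499,0.25,0,0,0],[-0.2078,0.1499,0.25,0,0,0]]], "grip": 1.0}}

```text
time: 11.6
tool_pos: [630.5, -222.3, 46.4]
tcp_rot: [-179.4, -0.2, 93.4]
ft_force: [-13.9, -1.9, -3.7]
finger_gap: 85.5
```

```bash
python3 - <<'E'
from h import *
st()
s=snap("scene"); save(s,"sc6.png",(250,100,390,230),5)
E
```

```text
t 11.6 pos [ 630.5 -222.3   46.4] rot [-179.4   -0.2   93.4] F [-13.9  -1.9  -3.7] gap 85.5 cmd [ 635.9 -223.4    9.    93.4]
```

View pics/sc6.png

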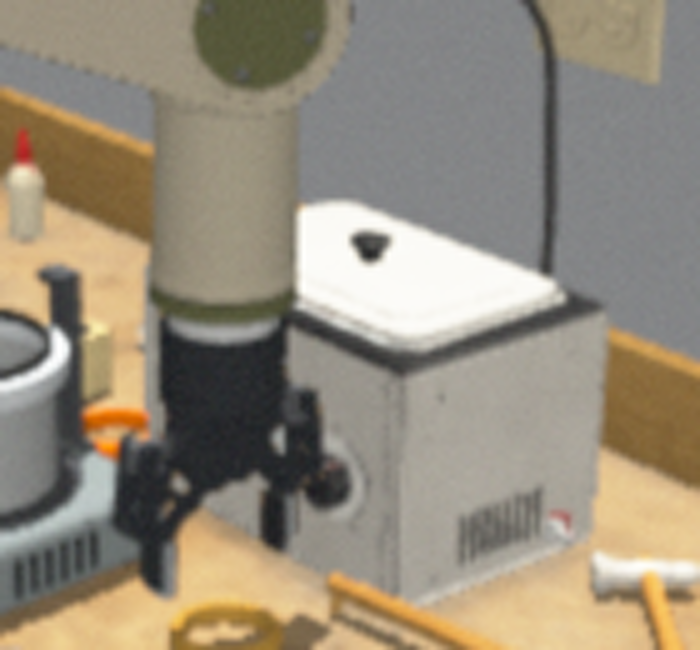

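The gripper's rear knuckle is touching the box's knob (about 14 N, below the 40 N limit). I'll back off, then come in with the jaws across y instead.

{"name": "move_arm", "arguments": {"rows": [[[0,-0.015,-0.005,0,0,0],[0,-0.02,-0.02,0,0,0],[0,-0.02,-0.06,0,0,0],[0,-0.02,-0.1,0,0,0],[0,-0.02,-0.1,0,0,20],[0,-0.02,-0.1,0,0,40],[0,-0.02,-0.1,0,0,60],[0,-0.02,-0.1,0,0,90],[0,-0.02,-0.1,0,0,90],[0,-0.02,-0.1,0,0,90],[0,-0.02,-0.1,0,0,90],[0,-0.02,-0.1,0,0,90],[0,-0.02,-0.1,0,0,90],[0,-0.02,-0.1,0,0,90],[0,-0.02,-0.1,0,0,90],[0,-0.02,-0.1,0,0,90],[0,-0.02,-0.1,0,0,90]]]}}

```text
time: 13.35
tool_pos: [616.3, -224.4, 151.2]
tcp_rot: [180.0, -0.1, 3.6]
ft_force: [-0.4, -0.4, 0.4]
finger_gap: 85.2
```

```bash
python3 - <<'E'
from h import *
a=math.radians(93.4); json.dump([635.9-20*math.sin(a),-223.4+20*math.cos(a),150,3.4],open('cmd.json','w'))
st()
s=snap("scene"); save(s,"sc7.png",(250,100,390,230),5)
print(bangles(snap("top")))
E
```

```text
t 13.35 pos [ 616.3 -224.4  151.2] rot [ 1.8e+02 -1.0e-01  3.6e+00] F [-0.4 -0.4  0.4] gap 85.2 cmd [ 615.9 -224.6  150.     3.4]
[(341.1800842285156, 254.01417541503906, 25.648881912231445, 26.472780227661133, array([ 423.48354755, -376.18402796,    7.        ])), (341.3268737792969, 213.4911651611328, 24.283161163330078, 25.41405487060547, array([ 530.05596104, -379.97897113,    7.        ])), (181.14537048339844, 130.76686096191406, 22.134674072265625, 24.39606285095215, array([758.85153122,  53.35086438,   7.        ]))]
```

View pics/sc7.png

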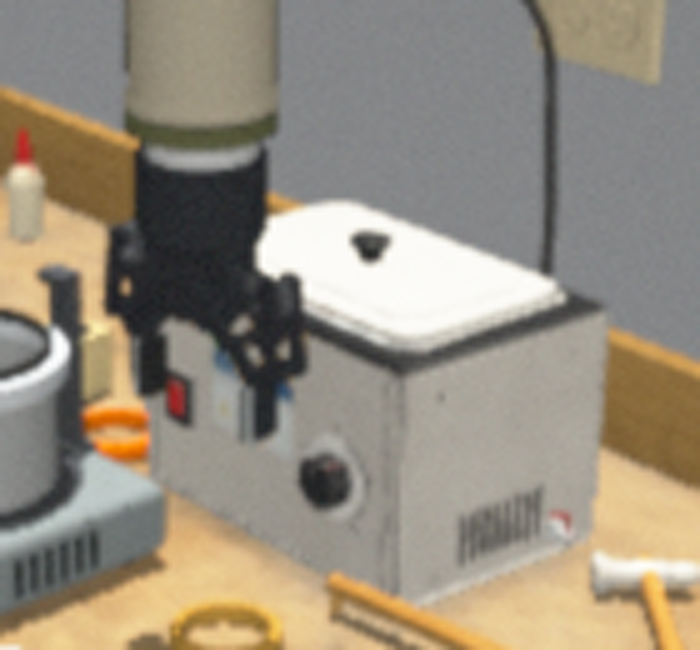

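```bash
python3 - <<'E'
from h import *
plan((635.9,-223.4,40,3.4),(635.9,-223.4,9,3.4))
E
```

```text
[0.0200,0.0000,0.1100,0,0,-0.0]
[0.0200,0.0000,0.1410,0,0,-0.0]
```

{"name": "move_arm", "arguments": {"rows": [[[0.02,0,0,0,0,0],[0.02,0,0.02,0,0,0],[0.02,0,0.04,0,0,0],[0.02,0,0.06,0,0,0],[0.02,0,0.08,0,0,0],[0.02,0,0.1,0,0,0],[0.02,0,0.11,0,0,0],[0.02,0,0.11,0,0,0]]]}}

```text
time: 14.25
tool_pos: [634.5, -222.7, 38.0]
tcp_rot: [-179.9, 0.2, 3.5]
ft_force: [1.0, -0.1, -0.6]
finger_gap: 85.8
```

{"name": "move_arm", "arguments": {"rows": [[[0,0,0.01,0,0,0],[0,0,0.02,0,0,0],[0,0,0.026,0,0,0],[0,0,0.031,0,0,0],[0,0,0.031,0,0,0],[0,0,0.031,0,0,0]]]}}

```text
time: 14.85
tool_pos: [635.9, -223.3, 9.0]
tcp_rot: [-180.0, -0.0, 3.4]
ft_force: [0.2, 0.1, 0.7]
finger_gap: 85.5
```

{"name": "move_arm", "arguments": {"rows": [[[0,0,0,0,0,0],[0,0,0,0,0,0],[0,0,0,0,0,0],[0,0,0,0,0,0],[0,0,0,0,0,0]]], "grip": 0.6, "newtons": 40}}

```text
time: 15.35
tool_pos: [636.4, -223.5, 10.8]
tcp_rot: [180.0, -0.1, 3.4]
ft_force: [-3.4, 2.2, 7.8]
finger_gap: 69.7
```

```bash
python3 - <<'E'
from h import *
st()
s=snap("scene"); save(s,"sc8.png",(250,170,350,260),7)
E
```

```text
t 15.35 pos [ 636.4 -223.5   10.8] rot [ 1.8e+02 -1.0e-01  3.4e+00] F [-3.4  2.2  7.8] gap 69.7 cmd [ 635.9 -223.4    9.     3.4]
```

View pics/sc8.png

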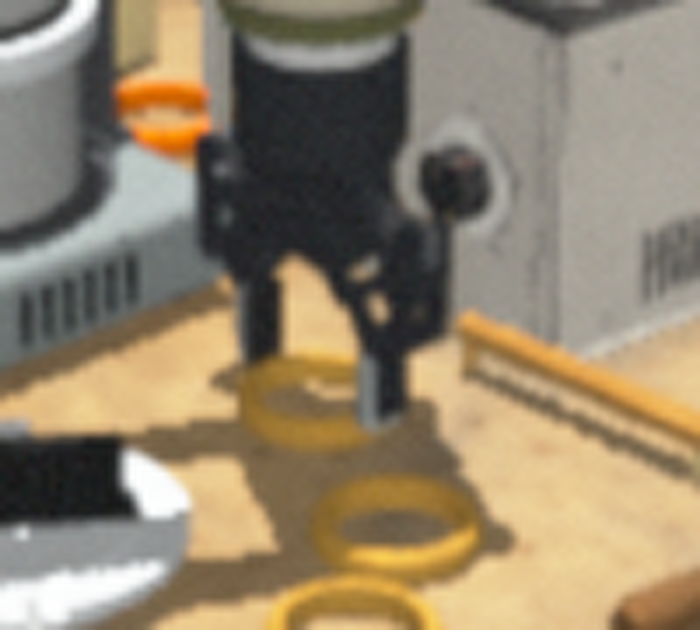

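Gripped, gap 69.7 mm. I'll lift it and carry it over the bowl.

```bash
python3 - <<'E'
from h import *
plan((635.9,-223.4,240,3.4),(C[0],C[1],240,3.4),(C[0],C[1],139,3.4))
E
```

```text
[0.0000,0.0000,-0.2310,0,0,-0.0]
[-0.0469,-0.2013,-0.2310,0,0,-0.0]
[-0.0469,-0.2013,-0.1300,0,0,-0.0]
```

{"name": "move_arm", "arguments": {"rows": [[[0,0,-0.01,0,0,0],[0,0,-0.03,0,0,0],[0,0,-0.06,0,0,0],[0,0,-0.1,0,0,0],[0,0,-0.14,0,0,0],[0,0,-0.18,0,0,0],[0,0,-0.21,0,0,0],[0,0,-0.231,0,0,0],[-0.008,-0.035,-0.231,0,0,0],[-0.018,-0.075,-0.231,0,0,0],[-0.028,-0.12,-0.231,0,0,0],[-0.038,-0.165,-0.231,0,0,0],[-0.0469,-0.2013,-0.231,0,0,0],[-0.0469,-0.2013,-0.231,0,0,0],[-0.0469,-0.2013,-0.231,0,0,0],[-0.0469,-0.2013,-0.231,0,0,0]]]}}

```text
time: 17.0
tool_pos: [577.4, -26.0, 240.4]
tcp_rot: [180.0, -0.0, 3.4]
ft_force: [0.7, 0.0, -1.2]
finger_gap: 69.4
```

```bash
python3 - <<'E'
from h import *
st()
s=snap("scene"); save(s,"sc9.png",(180,80,320,200),5)
E
```

```text
t 17.0 pos [577.4 -26.  240.4] rot [180.   -0.    3.4] F [ 0.7  0.  -1.2] gap 69.4 cmd [577.1 -25.2 139.    3.4]
```

View pics/sc9.png

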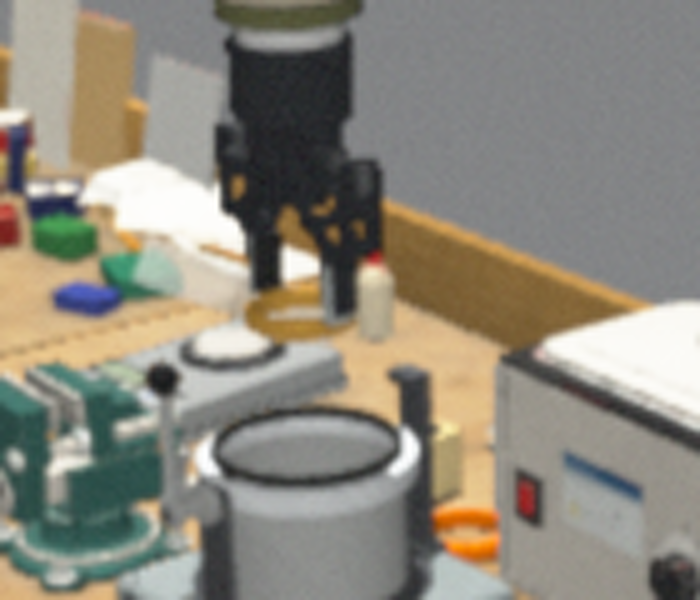

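{"name": "move_arm", "arguments": {"rows": [[[0,0,0.03,0,0,0],[0,0,0.06,0,0,0],[0,0,0.085,0,0,0],[0,0,0.101,0,0,0],[0,0,0.101,0,0,0],[0,0,0.101,0,0,0]]]}}

```text
time: 17.65
tool_pos: [577.5, -25.8, 139.6]
tcp_rot: [180.0, -0.0, 3.4]
ft_force: [0.9, 0.6, -1.0]
finger_gap: 69.3
```

{"name": "move_arm", "arguments": {"rows": [[[0,0,0,0,0,0],[0,0,0,0,0,0],[0,0,0,0,0,0],[0,0,0,0,0,0],[0,0,-0.03,0,0,0],[0,0,-0.07,0,0,0],[0,0,-0.101,0,0,0],[0,0,-0.101,0,0,0]]], "grip": 0.92}}

```text
time: 18.45
tool_pos: [579.9, -25.5, 246.7]
tcp_rot: [179.9, -0.6, 3.4]
ft_force: [-0.2, -0.5, 1.5]
finger_gap: 78.5
```

```bash
python3 - <<'E'
from h import *
c=cmd(); c[2]=240; json.dump(c,open('cmd.json','w'))
st()
s=snap("scene"); save(s,"sc10.png",(180,80,320,200),5)
print([b[4] for b in bangles(snap("top"))])
E
```

```text
t 18.45 pos [579.9 -25.5 246.7] rot [179.9  -0.6   3.4] F [-0.2 -0.5  1.5] gap 78.5 cmd [577.1 -25.2 240.    3.4]
[array([ 423.51696685, -376.17602831,    7.        ]), array([ 530.23743052, -378.52346427,    7.        ]), array([ 594.48491224, -326.84469977,    7.        ])]
```

View pics/sc10.png

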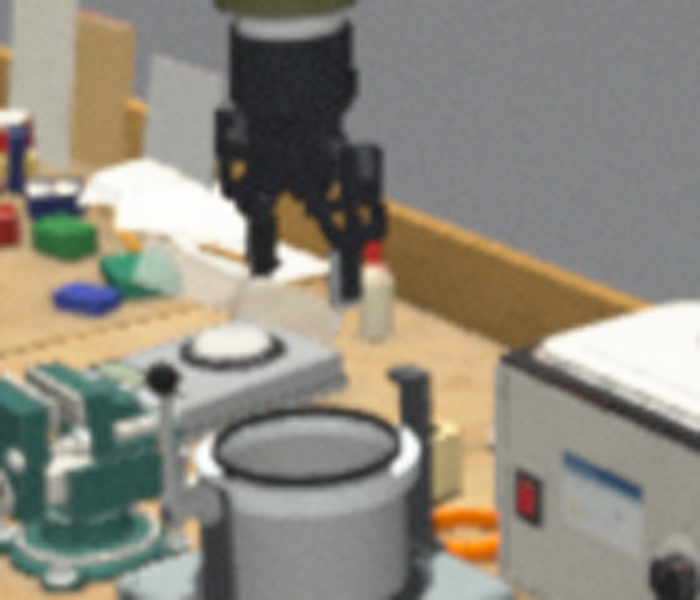

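The bangle is in the bowl and the other three haven't moved. Next is the one at (594.5,-326.8).

```bash
python3 - <<'E'
from h import *
plan((594.5,-326.8,240,39),(594.5,-326.8,40,39),(594.5,-326.8,11,39))
print(); 
plan((594.5,-326.8,240,39),(C[0],C[1],240,3.4),(C[0],C[1],139,3.4))
E
```

```text
[-0.0006,0.3021,0.0000,0,0,-35.6]
[-0.0006,0.3021,0.2000,0,0,-35.6]
[-0.0006,0.3021,0.2290,0,0,-35.6]

[0.0001,-0.0000,-0.2290,0,0,-0.0]
[0.1763,-0.2453,-0.2290,0,0,35.6]
[0.1763,-0.2453,-0.1280,0,0,35.6]
```

{"name": "move_arm", "arguments": {"rows": [[[0,0.05,0,0,0,0],[0,0.1,0,0,0,-8],[0,0.15,0,0,0,-16],[0,0.2,0,0,0,-24],[-0.0006,0.25,0,0,0,-32],[-0.0006,0.3021,0,0,0,-35.6],[-0.0006,0.3021,0,0,0,-35.6],[-0.0006,0.3021,0.02,0,0,-35.6],[-0.0006,0.3021,0.06,0,0,-35.6],[-0.0006,0.3021,0.1,0,0,-35.6],[-0.0006,0.3021,0.14,0,0,-35.6],[-0.0006,0.3021,0.18,0,0,-35.6],[-0.0006,0.3021,0.2,0,0,-35.6],[-0.0006,0.3021,0.2,0,0,-35.6],[-0.0006,0.3021,0.21,0,0,-35.6],[-0.0006,0.3021,0.22,0,0,-35.6],[-0.0006,0.3021,0.229,0,0,-35.6],[-0.0006,0.3021,0.229,0,0,-35.6],[-0.0006,0.3021,0.229,0,0,-35.6]]], "grip": 1.0}}

```text
time: 20.45
tool_pos: [594.5, -326.8, 11.2]
tcp_rot: [180.0, -0.0, 39.0]
ft_force: [-0.1, 0.1, -0.1]
finger_gap: 85.3
```

{"name": "move_arm", "arguments": {"rows": [[[0,0,0,0,0,0],[0,0,0,0,0,0],[0,0,0,0,0,0],[0,0,0,0,0,0],[0,0,0,0,0,0]]], "grip": 0.6}}

```text
time: 20.95
tool_pos: [594.8, -327.1, 11.5]
tcp_rot: [179.9, -0.0, 39.0]
ft_force: [0.4, -1.4, 1.3]
finger_gap: 51.4
```

The gap closed to 51 mm, so that grasp missed. I'll look.

```bash
python3 - <<'E'
from h import *
s=snap("scene"); save(s,"sc11.png",(240,180,360,280),6)
save(snap("top"),"top11.png",(230,150,390,290),5)
E
```

```text
(no output)
```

View pics/sc11.png

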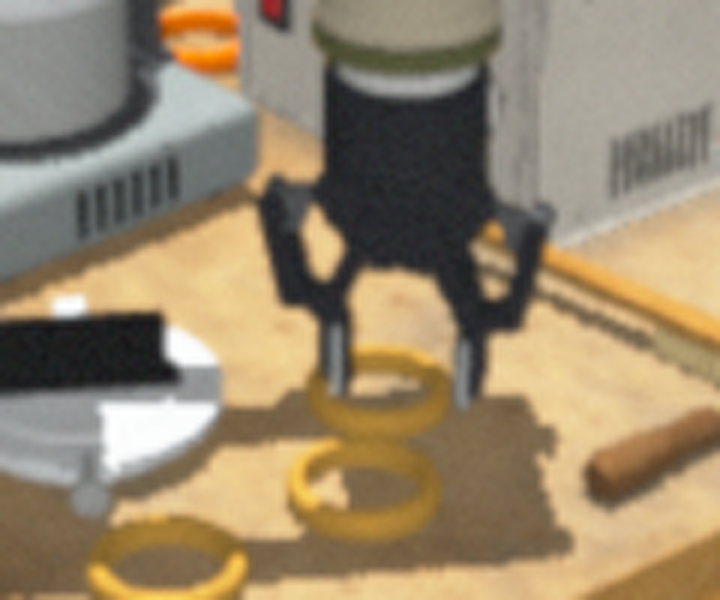

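View pics/top11.png

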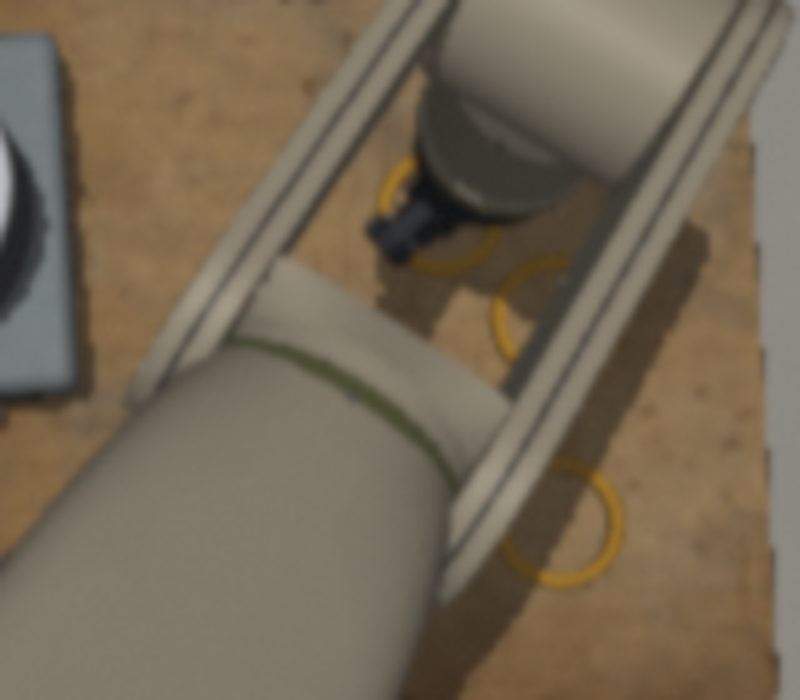

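The jaws rode over the top of the ring, because when wide open the tips stand further back than I assumed. I'll reopen, go lower and close again.

{"name": "move_arm", "arguments": {"rows": [[[0,0,-0.015,0,0,0],[0,0,-0.02,0,0,0],[0,0,-0.02,0,0,0],[0,0,-0.02,0,0,0],[0,0,-0.02,0,0,0],[0,0,-0.02,0,0,0]]], "grip": 1.0}}

```text
time: 21.65
tool_pos: [594.1, -326.5, 30.4]
tcp_rot: [-179.9, 0.0, 39.0]
ft_force: [0.4, 0.3, -0.6]
finger_gap: 85.7
```

```bash
python3 - <<'E'
from h import *
s=snap("scene"); 
st()
for b in bangles(s): print(b)
save(s,"sc12.png",(240,180,360,280),6)
E
```

```text
t 21.7 pos [ 594.1 -326.6   30.4] rot [-179.9    0.    39. ] F [-1.1 -0.   0.5] gap 85.4 cmd [577.1 -25.3 139.    3.4]
(267.28790283203125, 274.5634460449219, 17.480236053466797, 26.906286239624023, array([ 421.37801171, -377.53048117,    7.        ]))
(300.957275390625, 253.58351135253906, 27.993473052978516, 34.38155746459961, array([ 553.20022213, -353.0339444 ,    7.        ]))
```

View pics/sc12.png

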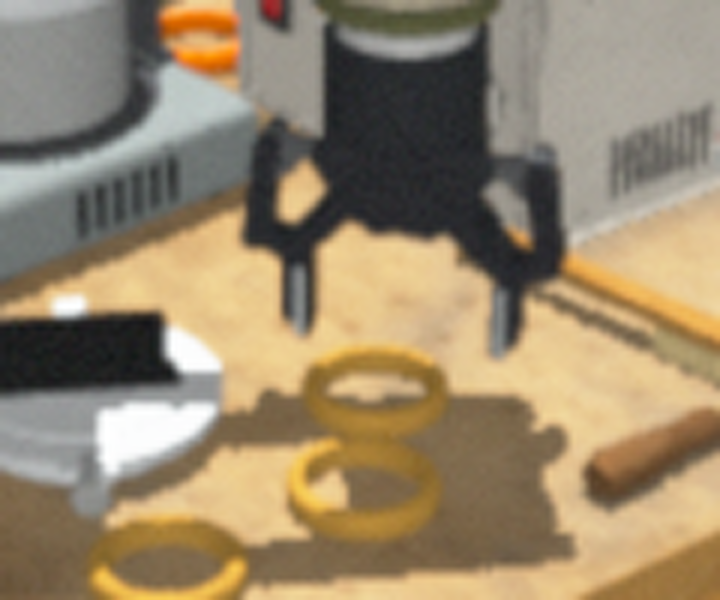

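```bash
python3 - <<'E'
from h import *
s=snap("scene"); print((proj(s,[594.5,-326.8,7])-[240,180])*6); print(ray(s,240+374/6,180+389/6,7),ray(s,240+364/6,180+488/6,7))
E
```

```text
[398.29147939 388.75932523]
[ 585.30269913 -319.98514205    7.        ] [ 528.28163768 -382.22346221    7.        ]
```

```bash
python3 - <<'E'
from h import *
json.dump([594.5,-326.8,31,39.0],open('cmd.json','w'))
plan((587.3,-316.4,31,39),(587.3,-316.4,3,39))
E
```

```text
[0.0009,-0.0126,0.0000,0,0,-0.0]
[0.0009,-0.0126,0.0280,0,0,-0.0]
```

{"name": "move_arm", "arguments": {"rows": [[[0.0009,-0.0126,0,0,0,0],[0.0009,-0.0126,0,0,0,0],[0.0009,-0.0126,0.01,0,0,0],[0.0009,-0.0126,0.018,0,0,0],[0.0009,-0.0126,0.023,0,0,0],[0.0009,-0.0126,0.028,0,0,0],[0.0009,-0.0126,0.028,0,0,0],[0.0009,-0.0126,0.028,0,0,0]]]}}

```text
time: 22.55
tool_pos: [587.2, -316.5, 2.8]
tcp_rot: [-180.0, 0.0, 39.0]
ft_force: [0.6, -0.8, 0.7]
finger_gap: 85.3
```

```bash
python3 - <<'E'
from h import *
s=snap("scene"); st()
save(s,"sc13.png",(240,180,360,280),6)
E
```

```text
t 22.6 pos [ 587.4 -316.6    3.2] rot [180.  -0.  39.] F [ 0.2  0.  -0.7] gap 85.3 cmd [ 587.3 -316.4    3.    39. ]
```

View pics/sc13.png

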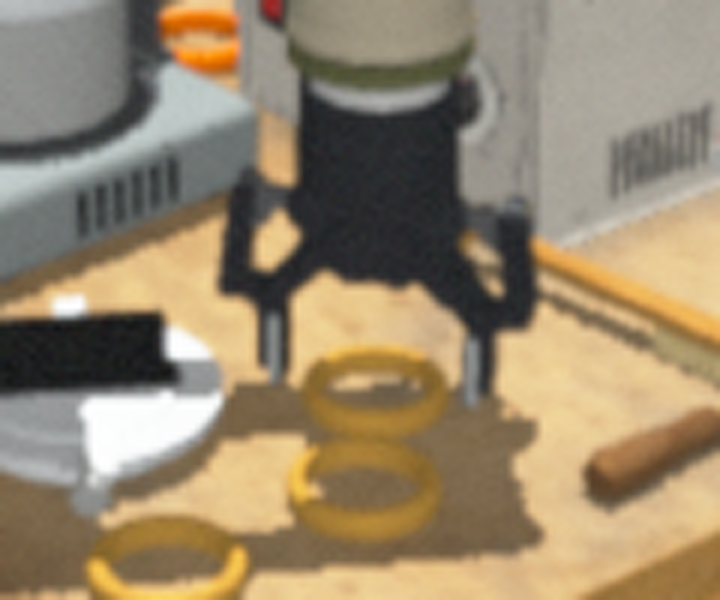

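{"name": "move_arm", "arguments": {"rows": [[[0,0,0,0,0,0],[0,0,0,0,0,0],[0,0,0,0,0,0],[0,0,0,0,0,0],[0,0,0,0,0,0]]], "grip": 0.7}}

```text
time: 23.1
tool_pos: [588.2, -317.3, 4.3]
tcp_rot: [179.8, -0.0, 39.0]
ft_force: [1.4, -1.7, 5.5]
finger_gap: 70.8
```

{"name": "move_arm", "arguments": {"rows": [[[0,0,-0.01,0,0,0],[0,0,-0.03,0,0,0],[0,0,-0.06,0,0,0],[0,0,-0.1,0,0,0],[0,0,-0.14,0,0,0],[0,0,-0.18,0,0,0],[0,0,-0.21,0,0,0],[0,0,-0.237,0,0,0],[0,0,-0.237,0,0,0],[0,0,-0.237,0,0,0]]]}}

```text
time: 24.1
tool_pos: [587.2, -316.3, 240.3]
tcp_rot: [180.0, -0.0, 39.0]
ft_force: [0.3, -0.9, -1.6]
finger_gap: 70.5
```

```bash
python3 - <<'E'
from h import *
json.dump([587.3,-316.4,240,39.0],open('cmd.json','w'));st()
s=snap("scene"); save(s,"sc14.png",(240,100,380,220),5)
plan((C[0],C[1],240,3.4),(C[0],C[1],130,3.4))
E
```

```text
t 24.1 pos [ 587.2 -316.3  240.3] rot [180.  -0.  39.] F [ 0.3 -0.9 -1.6] gap 70.5 cmd [ 587.3 -316.4  240.    39. ]
[0.1753,-0.2327,0.0000,0,0,35.6]
[0.1753,-0.2327,0.1100,0,0,35.6]
```

View pics/sc14.png

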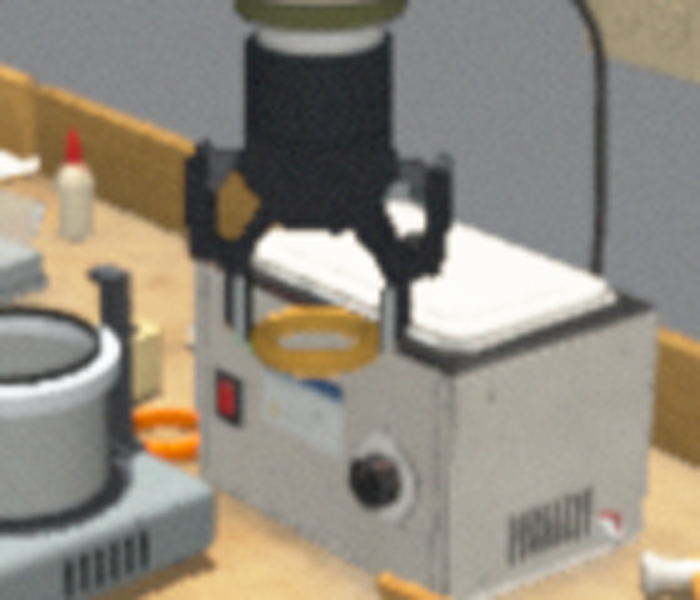

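{"name": "move_arm", "arguments": {"rows": [[[0.035,-0.04,0,0,0,5],[0.07,-0.09,0,0,0,12],[0.105,-0.14,0,0,0,20],[0.14,-0.19,0,0,0,28],[0.165,-0.22,0,0,0,35.6],[0.1753,-0.2327,0,0,0,35.6],[0.1753,-0.2327,0,0,0,35.6],[0.1753,-0.2327,0,0,0,35.6],[0.1753,-0.2327,0.03,0,0,35.6],[0.1753,-0.2327,0.06,0,0,35.6],[0.1753,-0.2327,0.09,0,0,35.6],[0.1753,-0.2327,0.105,0,0,35.6],[0.1753,-0.2327,0.112,0,0,35.6],[0.1753,-0.2327,0.112,0,0,35.6],[0.1753,-0.2327,0.112,0,0,35.6]]]}}

```text
time: 25.65
tool_pos: [577.9, -25.7, 129.4]
tcp_rot: [180.0, -0.1, 3.4]
ft_force: [0.5, -0.0, -0.3]
finger_gap: 70.6
```

{"name": "move_arm", "arguments": {"rows": [[[0,0,0,0,0,0],[0,0,0,0,0,0],[0,0,0,0,0,0],[0,0,0,0,0,0],[0,0,-0.03,0,0,0],[0,0,-0.07,0,0,0],[0,0,-0.112,0,0,0],[0,0,-0.112,0,0,0]]], "grip": 0.92}}

```text
time: 26.45
tool_pos: [580.4, -25.6, 248.1]
tcp_rot: [179.9, -0.7, 3.4]
ft_force: [0.6, -0.6, 0.5]
finger_gap: 78.3
```

```bash
python3 - <<'E'
from h import *
c=cmd(); c[2]=240; json.dump(c,open('cmd.json','w'))
st()
print([b[4] for b in bangles(snap("top"))])
plan((530.2,-378.5,240,39),(530.2,-378.5,40,39),(530.2,-378.5,3,39))
E
```

```text
t 26.45 pos [580.4 -25.6 248.1] rot [179.9  -0.7   3.4] F [ 0.6 -0.6  0.5] gap 78.3 cmd [577.1 -25.2 240.    3.4]
[array([ 423.45618716, -376.25330858,    7.        ]), array([ 533.23018612, -396.87878955,    7.        ])]
[-0.0678,0.3499,0.0000,0,0,-35.6]
[-0.0678,0.3499,0.2000,0,0,-35.6]
[-0.0678,0.3499,0.2370,0,0,-35.6]
```

The third bangle now reads (533,-397), so it has been knocked aside. I'll re-measure and replan.

```bash
python3 - <<'E'
from h import *
json.dump([*C,240,3.4],open('cmd.json','w'))
s=snap("top"); B=[b for b in bangles(s)]; print(B); save(s,"top15.png",(160,140,390,290),3.4)
p=[b[4] for b in B if b[4][0]>500 and b[4][1]<-300][0]
plan((p[0],p[1],240,39),(p[0],p[1],3,39))
E
```

```text
[(341.17755126953125, 253.9995880126953, 25.659334182739258, 26.442893981933594, array([ 423.521278  , -376.17863188,    7.        ])), (347.6911926269531, 212.3251953125, 25.149314880371094, 25.846097946166992, array([ 533.20496091, -396.94291962,    7.        ]))]
[-0.0659,0.3685,0.0000,0,0,-35.6]
[-0.0659,0.3685,0.2370,0,0,-35.6]
```

View pics/top15.png

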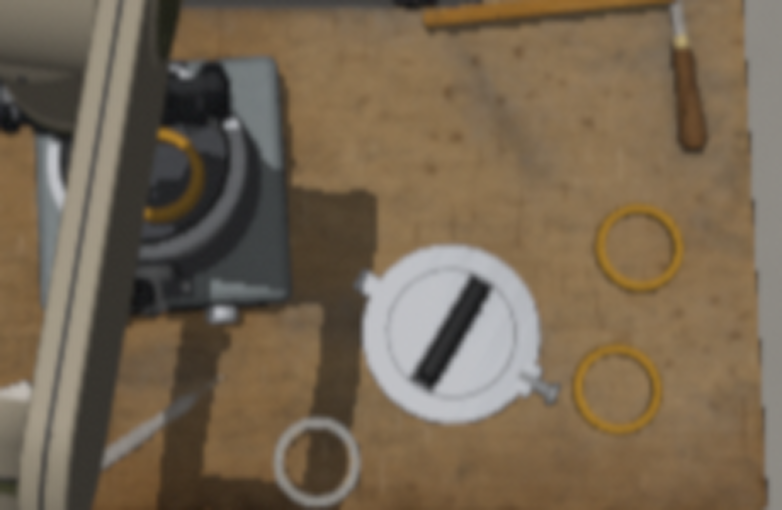

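{"name": "move_arm", "arguments": {"rows": [[[-0.01,0.05,0,0,0,0],[-0.02,0.1,0,0,0,-8],[-0.03,0.15,0,0,0,-16],[-0.04,0.2,0,0,0,-24],[-0.05,0.25,0,0,0,-32],[-0.0659,0.3,0,0,0,-35.6],[-0.0659,0.3685,0,0,0,-35.6],[-0.0659,0.3685,0,0,0,-35.6],[-0.0659,0.3685,0,0,0,-35.6],[-0.0659,0.3685,0.05,0,0,-35.6],[-0.0659,0.3685,0.1,0,0,-35.6],[-0.0659,0.3685,0.14,0,0,-35.6],[-0.0659,0.3685,0.18,0,0,-35.6],[-0.0659,0.3685,0.2,0,0,-35.6],[-0.0659,0.3685,0.2,0,0,-35.6],[-0.0659,0.3685,0.21,0,0,-35.6],[-0.0659,0.3685,0.22,0,0,-35.6],[-0.0659,0.3685,0.23,0,0,-35.6],[-0.0659,0.3685,0.237,0,0,-35.6],[-0.0659,0.3685,0.237,0,0,-35.6]]], "grip": 1.0}}

```text
time: 28.55
tool_pos: [532.4, -396.5, 1.7]
tcp_rot: [-179.9, 0.0, 39.0]
ft_force: [-0.3, -0.4, 0.1]
finger_gap: 85.4
```

{"name": "move_arm", "arguments": {"rows": [[[0,0,0,0,0,0],[0,0,0,0,0,0],[0,0,0,0,0,0],[0,0,0,0,0,0],[0,0,0,0,0,0],[0,0,0,0,0,0]]], "grip": 0.7}}

```text
time: 29.15
tool_pos: [533.6, -397.6, 3.8]
tcp_rot: [179.9, -0.0, 39.0]
ft_force: [1.7, -2.1, 3.4]
finger_gap: 69.1
```

```bash
python3 - <<'E'
from h import *
st()
s=snap("scene"); save(s,"sc16.png",(240,180,360,280),6)
c=cmd()
plan((c[0],c[1],240,39),(C[0],C[1],240,3.4),(C[0],C[1],130,3.4))
E
```

```text
t 29.15 pos [ 533.6 -397.6    3.8] rot [179.9  -0.   39. ] F [ 1.7 -2.1  3.4] gap 69.1 cmd [ 533.2 -397.     3.    39. ]
[0.0000,0.0000,-0.2370,0,0,-0.0]
[0.2681,-0.2613,-0.2370,0,0,35.6]
[0.2681,-0.2613,-0.1270,0,0,35.6]
```

View pics/sc16.png

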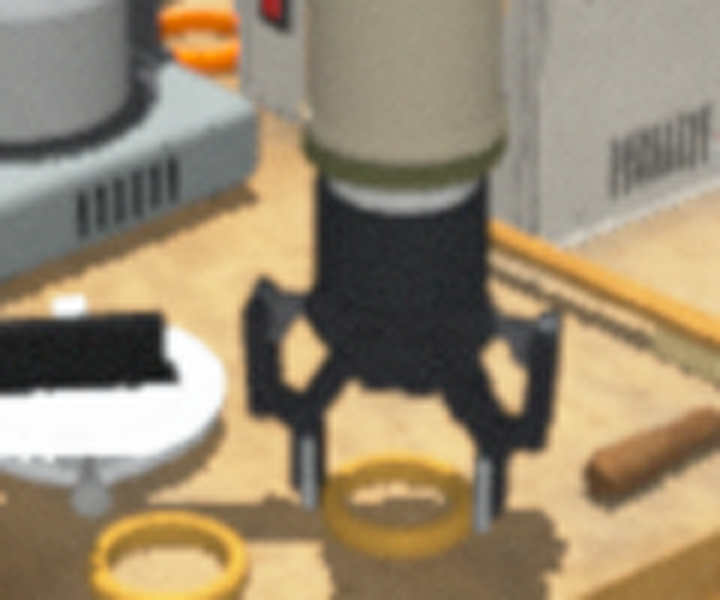

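Gripped, gap 69 mm. I'll carry it to the bowl.

{"name": "move_arm", "arguments": {"rows": [[[0,0,-0.01,0,0,0],[0,0,-0.03,0,0,0],[0,0,-0.06,0,0,0],[0,0,-0.1,0,0,0],[0,0,-0.14,0,0,0],[0,0,-0.18,0,0,0],[0,0,-0.21,0,0,0],[0,0,-0.237,0,0,0],[0.035,-0.035,-0.237,0,0,5],[0.07,-0.07,-0.237,0,0,12],[0.105,-0.105,-0.237,0,0,18],[0.14,-0.14,-0.237,0,0,24],[0.18,-0.175,-0.237,0,0,30],[0.21,-0.21,-0.237,0,0,35.6],[0.245,-0.24,-0.237,0,0,35.6],[0.2681,-0.2613,-0.237,0,0,35.6],[0.2681,-0.2613,-0.237,0,0,35.6],[0.2681,-0.2613,-0.237,0,0,35.6],[0.2681,-0.2613,-0.237,0,0,35.6]]]}}

```text
time: 31.1
tool_pos: [576.5, -26.1, 239.8]
tcp_rot: [180.0, 0.1, 3.4]
ft_force: [-0.1, 0.1, -0.3]
finger_gap: 68.8
```

{"name": "move_arm", "arguments": {"rows": [[[0,0,0.03,0,0,0],[0,0,0.06,0,0,0],[0,0,0.085,0,0,0],[0,0,0.105,0,0,0],[0,0,0.11,0,0,0],[0,0,0.11,0,0,0],[0,0,0.11,0,0,0]]]}}

```text
time: 31.8
tool_pos: [577.7, -26.0, 131.4]
tcp_rot: [180.0, -0.1, 3.4]
ft_force: [0.3, 0.4, -1.1]
finger_gap: 68.6
```

{"name": "move_arm", "arguments": {"rows": [[[0,0,0,0,0,0],[0,0,0,0,0,0],[0,0,0,0,0,0],[0,0,0,0,0,0],[0,0,-0.03,0,0,0],[0,0,-0.07,0,0,0],[0,0,-0.11,0,0,0],[0,0,-0.11,0,0,0],[0,0,-0.11,0,0,0]]], "grip": 0.92}}

```text
time: 32.7
tool_pos: [577.9, -25.3, 241.7]
tcp_rot: [180.0, -0.2, 3.4]
ft_force: [0.2, -1.5, -1.3]
finger_gap: 78.8
```

```bash
python3 - <<'E'
from h import *
st(); json.dump([*C,240,3.4],open('cmd.json','w'))
s=snap("top"); B=[b for b in bangles(s)]; print(B)
p=[b[4] for b in B if b[4][1]<-300][0]
plan((p[0],p[1],240,93),(p[0],p[1],3,93))
E
```

```text
t 32.7 pos [577.9 -25.3 241.7] rot [180.   -0.2   3.4] F [ 0.2 -1.5 -1.3] gap 78.8 cmd [577.1 -25.2 130.    3.4]
[(341.1942138671875, 254.0392608642578, 25.61232566833496, 26.538963317871094, array([ 423.41873787, -376.21878384,    7.        ]))]
[-0.1742,0.3413,0.0000,0,0,-89.6]
[-0.1742,0.3413,0.2370,0,0,-89.6]
```

{"name": "move_arm", "arguments": {"rows": [[[-0.02,0.045,0,0,0,-8],[-0.04,0.09,0,0,0,-16],[-0.065,0.13,0,0,0,-24],[-0.085,0.17,0,0,0,-32],[-0.105,0.21,0,0,0,-40],[-0.125,0.25,0,0,0,-48],[-0.15,0.29,0,0,0,-56],[-0.1742,0.3413,0,0,0,-64],[-0.1742,0.3413,0,0,0,-72],[-0.1742,0.3413,0,0,0,-80],[-0.1742,0.3413,0,0,0,-89.6],[-0.1742,0.3413,0,0,0,-89.6],[-0.1742,0.3413,0.04,0,0,-89.6],[-0.1742,0.3413,0.08,0,0,-89.6],[-0.1742,0.3413,0.12,0,0,-89.6],[-0.1742,0.3413,0.16,0,0,-89.6],[-0.1742,0.3413,0.19,0,0,-89.6],[-0.1742,0.3413,0.2,0,0,-89.6],[-0.1742,0.3413,0.2,0,0,-89.6],[-0.1742,0.3413,0.2,0,0,-89.6]]], "grip": 1.0}}

```text
time: 34.75
tool_pos: [424.0, -376.9, 41.3]
tcp_rot: [179.9, 0.1, 93.0]
ft_force: [0.2, -0.7, 0.2]
finger_gap: 85.4
```

{"name": "move_arm", "arguments": {"rows": [[[0,0,0.01,0,0,0],[0,0,0.02,0,0,0],[0,0,0.03,0,0,0],[0,0,0.037,0,0,0],[0,0,0.037,0,0,0],[0,0,0.037,0,0,0]]]}}

```text
time: 35.35
tool_pos: [423.2, -376.1, 2.7]
tcp_rot: [-180.0, -0.0, 93.0]
ft_force: [0.1, -0.3, -0.1]
finger_gap: 85.4
```

{"name": "move_arm", "arguments": {"rows": [[[0,0,0,0,0,0],[0,0,0,0,0,0],[0,0,0,0,0,0],[0,0,0,0,0,0],[0,0,0,0,0,0],[0,0,0,0,0,0]]], "grip": 0.7}}

```text
time: 35.95
tool_pos: [424.4, -376.8, 4.2]
tcp_rot: [179.9, 0.1, 93.0]
ft_force: [2.3, 2.0, 5.7]
finger_gap: 71.4
```

```bash
python3 - <<'E'
from h import *
st()
s=snap("scene"); save(s,"sc17.png",(220,180,340,280),6)
c=cmd()
plan((c[0],c[1],240,93),(C[0],C[1],240,3.4),(C[0],C[1],134,3.4))
E
```

```text
t 35.95 pos [ 424.4 -376.8    4.2] rot [1.799e+02 1.000e-01 9.300e+01] F [2.3 2.  5.7] gap 71.4 cmd [ 423.4 -376.2    3.    93. ]
[0.0000,0.0000,-0.2370,0,0,-0.0]
[0.3425,0.1718,-0.2370,0,0,89.6]
[0.3425,0.1718,-0.1310,0,0,89.6]
```

View pics/sc17.png

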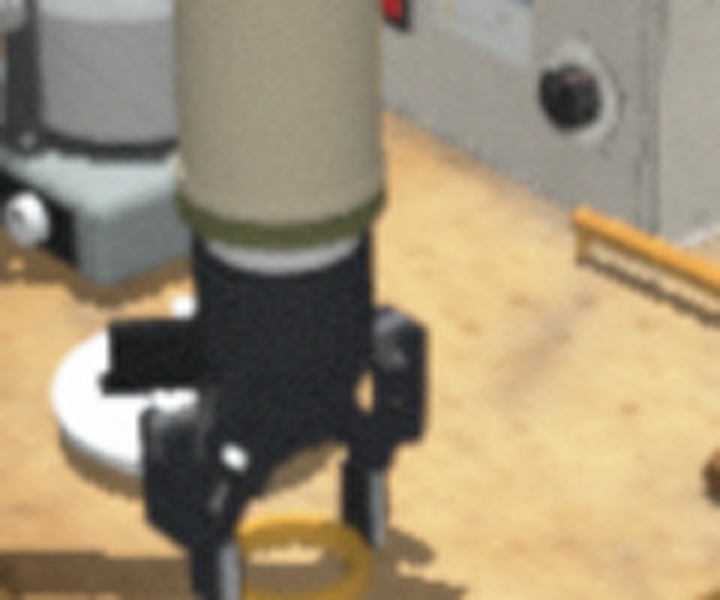

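{"name": "move_arm", "arguments": {"rows": [[[0,0,-0.01,0,0,0],[0,0,-0.03,0,0,0],[0,0,-0.06,0,0,0],[0,0,-0.1,0,0,0],[0,0,-0.14,0,0,0],[0,0,-0.18,0,0,0],[0,0,-0.21,0,0,0],[0,0,-0.237,0,0,0],[0,0,-0.237,0,0,0],[0.03,0.02,-0.237,0,0,8],[0.07,0.04,-0.237,0,0,16],[0.11,0.06,-0.237,0,0,24],[0.15,0.08,-0.237,0,0,32],[0.19,0.1,-0.237,0,0,40],[0.23,0.12,-0.237,0,0,48],[0.27,0.14,-0.237,0,0,56],[0.31,0.16,-0.237,0,0,64],[0.3425,0.1718,-0.237,0,0,72],[0.3425,0.1718,-0.237,0,0,80],[0.3425,0.1718,-0.237,0,0,89.6]]]}}

```text
time: 38.0
tool_pos: [576.3, -23.8, 238.5]
tcp_rot: [-180.0, 0.1, 4.2]
ft_force: [-0.6, 0.1, -1.1]
finger_gap: 70.9
```

```bash
python3 - <<'E'
from h import *
st(); json.dump([*C,240,3.4],open('cmd.json','w'))
s=snap("scene"); save(s,"sc18.png",(180,80,320,200),5)
E
```

```text
t 38.0 pos [576.3 -23.8 238.5] rot [-1.8e+02  1.0e-01  4.2e+00] F [-0.6  0.1 -1.1] gap 70.9 cmd [577.1 -25.2 134.    3.4]
```

View pics/sc18.png

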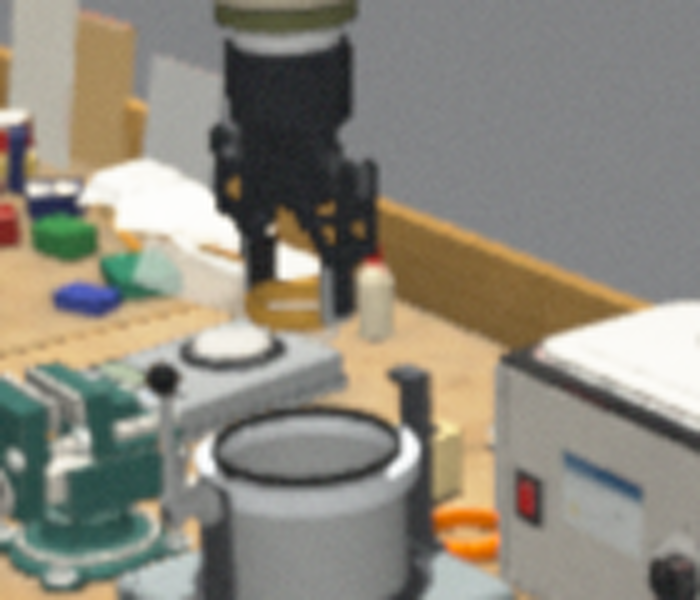

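The bangle is held and the lever is still upright. I'll lower and release it, then go to above the lid.

{"name": "move_arm", "arguments": {"rows": [[[0,0,0,0,0,0],[0,0,0.03,0,0,0],[0,0,0.06,0,0,0],[0,0,0.085,0,0,0],[0,0,0.103,0,0,0],[0,0,0.108,0,0,0],[0,0,0.108,0,0,0],[0,0,0.108,0,0,0]]]}}

```text
time: 38.85
tool_pos: [577.6, -25.6, 133.2]
tcp_rot: [180.0, -0.1, 4.5]
ft_force: [1.1, -0.4, -0.1]
finger_gap: 71.0
```

{"name": "move_arm", "arguments": {"rows": [[[0,0,0,0,0,0],[0,0,0,0,0,0],[0,0,0,0,0,0],[0,0,0,0,0,0],[0,0,-0.03,0,0,0],[0,0,-0.07,0,0,0],[0,0,-0.108,0,0,0],[0,0,-0.108,0,0,0],[0,0,-0.108,0,0,0]]], "grip": 0.92}}

```text
time: 39.75
tool_pos: [577.8, -25.3, 241.7]
tcp_rot: [180.0, -0.2, 4.4]
ft_force: [0.0, -0.2, -1.2]
finger_gap: 78.6
```

```bash
python3 - <<'E'
from h import *
st()
np.set_printoptions(precision=1,suppress=True)
s=snap("top"); im=s["color"]; print(bangles(s))
V=cv2.GaussianBlur(im.min(axis=2),(3,3),0)
c0=np.array([291.9,237.4]); pts=[]
for t in np.arange(0,360,4):
    d=np.array([math.cos(math.radians(t)),math.sin(math.radians(t))])
    rr=np.arange(20,34,.1); q=c0+rr[:,None]*d
    p=cv2.remap(V,q[:,0].astype(np.float32)[None],q[:,1].astype(np.float32)[None],cv2.INTER_LINEAR)[0].astype(float)
    j=np.argmax(p<120)
    if p[0]>150 and j>0: pts.append(c0+rr[j]*d)
W=np.array([ray(s,a,b,22)[:2] for a,b in pts])
for _ in range(8):
    A=np.c_[2*W,np.ones(len(W))]; x=np.linalg.lstsq(A,(W**2).sum(1),rcond=None)[0]; R=math.sqrt(x[2]+x[0]**2+x[1]**2)
    e=np.hypot(*(W-x[:2]).T)-R; W=W[abs(e)<2.0*e.std()+.3]
print('lid',x[:2],R,len(W),e.std())
# rib
g=im.max(axis=2); m=np.zeros_like(g); m[218:258,278:308]=(g[218:258,278:308]<75); p=np.argwhere(m)[:,::-1].astype(np.float32)
r0=cv2.minAreaRect(p); print(r0); vx,vy,x0,y0=cv2.fitLine(p,cv2.DIST_L2,0,.01,.01).ravel()
a=ray(s,x0-vx*15,y0-vy*15,50);b=ray(s,x0+vx*15,y0+vy*15,50); d=b-a; print('rib mid',ray(s,x0,y0,50),'dir',math.degrees(math.atan2(d[1],d[0])))
save(s,"top19.png",(160,140,390,290),3.4)
E
```

```text
t 39.75 pos [577.8 -25.3 241.7] rot [180.   -0.2   4.4] F [ 0.  -0.2 -1.2] gap 78.6 cmd [577.1 -25.2 240.    3.4]
[]
lid [ 465.2 -248. ] 68.95701109643653 79 0.33406163204379175
((292.58740234375, 237.55140686035156), (6.236347675323486, 34.32526397705078), 30.465543746948242)
rib mid [ 462.5 -246.6   50. ] dir -30.920416381102147
```

View pics/top19.png

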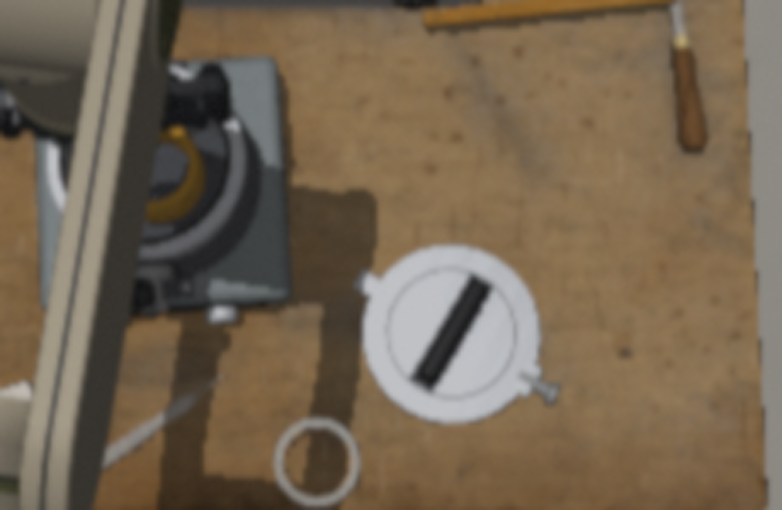

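All four bangles are in the bowl. Lid centre is (465.2,-248.0) with lid x at 59.1°, and the fitted radius of 69.0 mm against 68 checks out. Now I'll grasp the rib.

```bash
python3 - <<'E'
from h import *
json.dump([577.1,-25.2,240,4.4],open('cmd.json','w'))
plan((465.0,-247.7,240,149.1),(465.0,-247.7,90,149.1))
E
```

```text
[-0.1288,0.2132,0.0000,0,0,-144.7]
[-0.1288,0.2132,0.1500,0,0,-144.7]
```

{"name": "move_arm", "arguments": {"rows": [[[-0.02,0.04,0,0,0,-8],[-0.04,0.07,0,0,0,-16],[-0.06,0.1,0,0,0,-24],[-0.08,0.13,0,0,0,-32],[-0.1,0.16,0,0,0,-40],[-0.12,0.19,0,0,0,-48],[-0.1288,0.2132,0,0,0,-56],[-0.1288,0.2132,0,0,0,-64],[-0.1288,0.2132,0,0,0,-72],[-0.1288,0.2132,0,0,0,-80],[-0.1288,0.2132,0,0,0,-88],[-0.1288,0.2132,0,0,0,-96],[-0.1288,0.2132,0,0,0,-104],[-0.1288,0.2132,0,0,0,-112],[-0.1288,0.2132,0,0,0,-120],[-0.1288,0.2132,0,0,0,-128],[-0.1288,0.2132,0.02,0,0,-136],[-0.1288,0.2132,0.05,0,0,-144.7],[-0.1288,0.2132,0.1,0,0,-144.7],[-0.1288,0.2132,0.1,0,0,-144.7]]], "grip": 0.5}}

```text
time: 41.8
tool_pos: [459.5, -244.2, 130.9]
tcp_rot: [180.0, -0.9, 149.1]
ft_force: [-1.4, 1.1, -0.9]
finger_gap: 42.7
```

{"name": "move_arm", "arguments": {"rows": [[[0,0,0.02,0,0,0],[0,0,0.05,0,0,0],[0,0,0.05,0,0,0],[0,0,0.05,0,0,0]]]}}

```text
time: 42.2
tool_pos: [464.6, -247.5, 90.7]
tcp_rot: [180.0, -0.1, 149.1]
ft_force: [-0.5, -0.6, 0.5]
finger_gap: 42.8
```

```bash
python3 - <<'E'
from h import *
st()
s=snap("scene"); save(s,"sc20.png",(180,170,320,290),5)
s=snap("top"); save(s,"top20.png",(220,170,350,280),5)
E
```

```text
t 42.2 pos [ 464.6 -247.5   90.7] rot [ 1.800e+02 -1.000e-01  1.491e+02] F [-0.5 -0.6  0.5] gap 42.8 cmd [ 465.  -247.7   90.   149.1]
```

View pics/sc20.png

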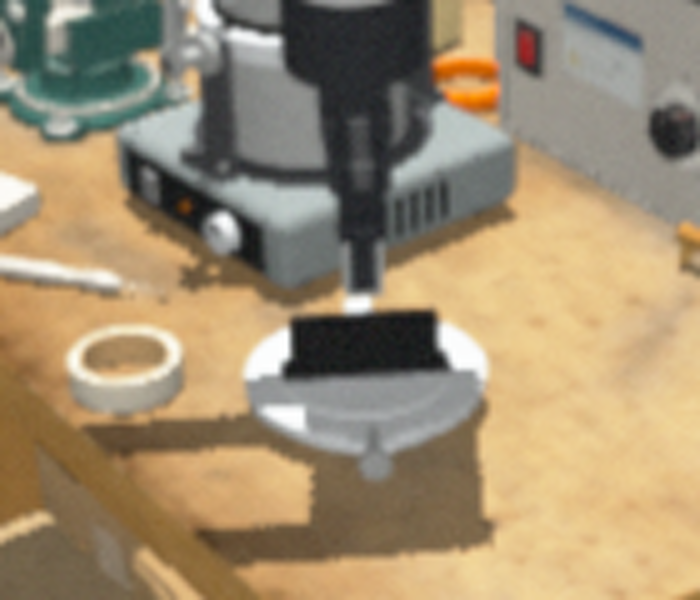

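View pics/top20.png

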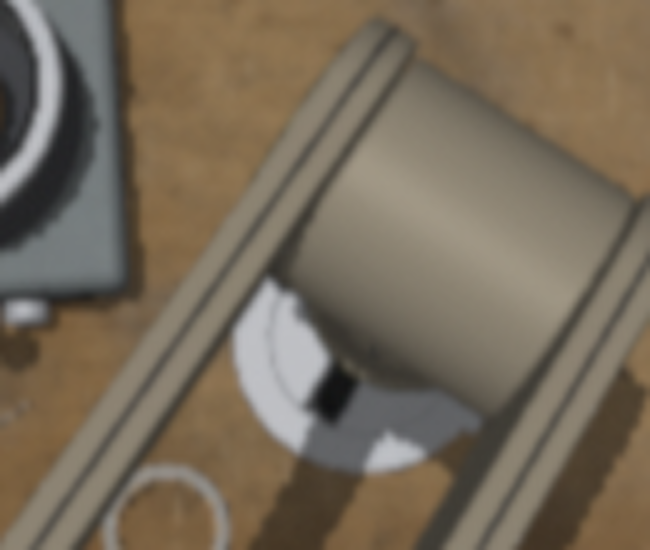

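Jaw axis is along the lid's x, and the rib is centred beneath at scene crop (365,345). I'll descend to TCP z=34 and grip at 80 N.

{"name": "move_arm", "arguments": {"rows": [[[0,0,0.02,0,0,0],[0,0,0.035,0,0,0],[0,0,0.047,0,0,0],[0,0,0.056,0,0,0],[0,0,0.056,0,0,0],[0,0,0.056,0,0,0]]]}}

```text
time: 42.9
tool_pos: [464.9, -247.7, 34.1]
tcp_rot: [180.0, -0.0, 149.1]
ft_force: [0.6, -0.4, 0.8]
finger_gap: 43.0
```

{"name": "move_arm", "arguments": {"rows": [[[0,0,0,0,0,0],[0,0,0,0,0,0],[0,0,0,0,0,0],[0,0,0,0,0,0],[0,0,0,0,0,0],[0,0,0,0,0,0],[0,0,0,0,0,0]]], "grip": 0.05, "newtons": 80}}

```text
time: 43.6
tool_pos: [465.5, -248.3, 35.0]
tcp_rot: [-180.0, 0.1, 149.1]
ft_force: [-1.1, 0.0, 6.3]
finger_gap: 13.0
```

```bash
python3 - <<'E'
from h import *
json.dump([465.0,-247.7,34,149.1],open('cmd.json','w'))
st()
plan((465.0,-247.7,300,149.1),(C[0],C[1],300,131.4))
E
```

```text
t 43.6 pos [ 465.5 -248.3   35. ] rot [-1.800e+02  1.000e-01  1.491e+02] F [-1.1  0.   6.3] gap 13.0 cmd [ 465.  -247.7   34.   149.1]
[0.0000,0.0000,-0.2660,0,0,-0.0]
[0.0181,0.2485,-0.2660,0,0,17.7]
```

{"name": "move_arm", "arguments": {"rows": [[[0,0,-0.005,0,0,0],[0,0,-0.015,0,0,0],[0,0,-0.035,0,0,0],[0,0,-0.06,0,0,0],[0,0,-0.09,0,0,0],[0,0,-0.12,0,0,0],[0,0,-0.15,0,0,0],[0,0,-0.18,0,0,0],[0,0,-0.21,0,0,0],[0,0,-0.24,0,0,0],[0,0,-0.26,0,0,0],[0,0,-0.266,0,0,0],[0,0,-0.266,0,0,0],[0,0,-0.266,0,0,0]]]}}

```text
time: 45.0
tool_pos: [464.4, -247.3, 298.4]
tcp_rot: [180.0, -0.1, 149.1]
ft_force: [0.6, -0.3, -5.2]
finger_gap: 12.9
```

{"name": "move_arm", "arguments": {"rows": [[[0.0,0.012,0,0,0,0],[0.002,0.035,0,0,0,2],[0.004,0.06,0,0,0,4],[0.006,0.09,0,0,0,6],[0.008,0.12,0,0,0,8],[0.01,0.15,0,0,0,10],[0.012,0.18,0,0,0,12],[0.014,0.21,0,0,0,15],[0.017,0.235,0,0,0,17.7],[0.0181,0.2485,0,0,0,17.7],[0.0181,0.2485,0,0,0,17.7],[0.0181,0.2485,0,0,0,17.7],[0.0181,0.2485,0,0,0,17.7],[0.0181,0.2485,0,0,0,17.7]]]}}

```text
time: 46.4
tool_pos: [576.7, -26.1, 300.0]
tcp_rot: [-180.0, 0.0, 131.4]
ft_force: [0.7, -1.0, -4.7]
finger_gap: 13.0
```

```bash
python3 - <<'E'
from h import *
st()
s=snap("scene"); save(s,"sc21.png",(170,40,330,180),4.7)
s=snap("top"); save(s,"top21.png",(150,100,290,250),4)
E
```

```text
t 46.4 pos [576.7 -26.1 300. ] rot [-180.     0.   131.4] F [ 0.7 -1.  -4.7] gap 13.0 cmd [577.1 -25.2 300.  131.4]
```

View pics/sc21.png

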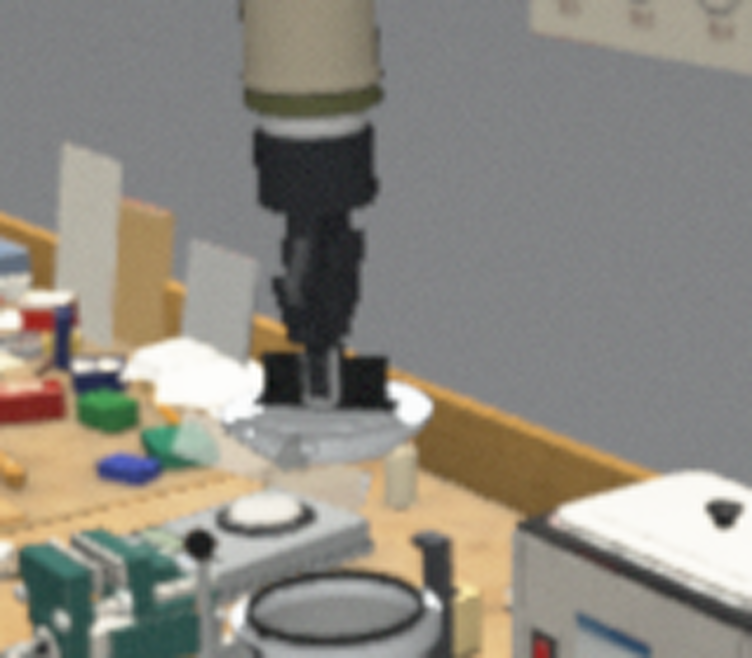

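View pics/top21.png

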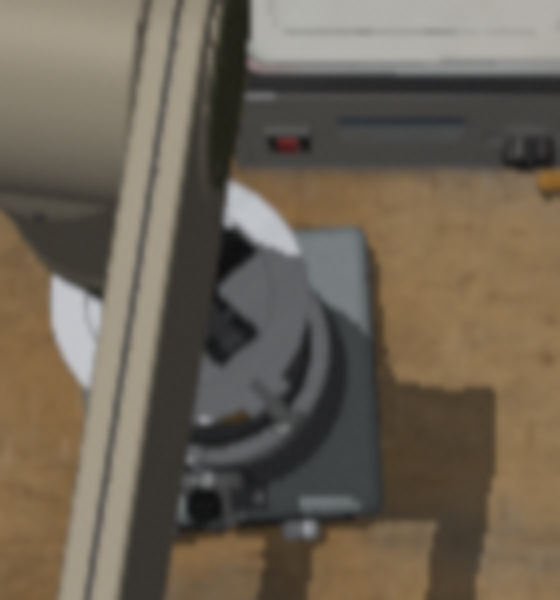

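```bash
python3 - <<'E'
from h import *
s=snap("scene"); print((proj(s,[576.7,-26.1,305])-[170,40])*4.7)
a=math.radians(41.4+90)
for k in(-42,42): print((proj(s,[576.7+k*math.cos(a),-26.1+k*math.sin(a),305])-[170,40])*4.7)
a=math.radians(41.4+180); print('stud end',(proj(s,[576.7+92*math.cos(a),-26.1+92*math.sin(a),283])-[170,40])*4.7)
E
```

```text
[323.55809092 377.82798761]
[386.91942092 380.72209273]
[260.98880137 374.9700599 ]
stud end [284.12574509 456.81747273]
```

{"name": "move_arm", "arguments": {"rows": [[[0,0,0.02,0,0,0],[0,0,0.045,0,0,0],[0,0,0.07,0,0,0],[0,0,0.09,0,0,0],[0,0,0.1,0,0,0],[0,0,0.105,0,0,0],[0,0,0.105,0,0,0],[0,0,0.105,0,0,0],[0,0,0.105,0,0,0]]]}}

```text
time: 47.45
tool_pos: [577.8, -25.3, 196.5]
tcp_rot: [179.9, 0.1, 131.4]
ft_force: [0.8, -0.5, -5.0]
finger_gap: 12.7
```

{"name": "move_arm", "arguments": {"rows": [[[0,0,0.002,0,0,0],[0,0,0.004,0,0,0],[0,0,0.006,0,0,0],[0,0,0.008,0,0,0],[0,0,0.008,0,0,0],[0,0,0.008,0,0,0]]]}}

```text
time: 48.05
tool_pos: [576.8, -25.2, 186.8]
tcp_rot: [-180.0, -0.0, 131.4]
ft_force: [0.4, 1.3, -4.2]
finger_gap: 12.9
```

{"name": "move_arm", "arguments": {"rows": [[[0,0,0.001,0,0,0],[0,0,0.003,0,0,0],[0,0,0.004,0,0,0],[0,0,0.005,0,0,0],[0,0,0.005,0,0,0],[0,0,0.005,0,0,0]]]}}

```text
time: 48.65
tool_pos: [576.9, -25.2, 182.0]
tcp_rot: [-180.0, -0.0, 131.4]
ft_force: [-0.2, -0.1, -4.0]
finger_gap: 12.9
```

{"name": "move_arm", "arguments": {"rows": [[[0,0,0.001,0,0,0],[0,0,0.002,0,0,0],[0,0,0.003,0,0,0],[0,0,0.004,0,0,0],[0,0,0.004,0,0,0],[0,0,0.004,0,0,0]]]}}

```text
time: 49.25
tool_pos: [576.9, -25.2, 178.0]
tcp_rot: [-180.0, -0.0, 131.4]
ft_force: [0.0, -0.3, -4.0]
finger_gap: 12.7
```

```bash
python3 - <<'E'
from h import *
json.dump([577.1,-25.2,178,131.4],open('cmd.json','w'))
st()
s=snap("scene"); save(s,"sc22.png",(190,90,310,190),6)
E
```

```text
t 49.25 pos [576.9 -25.2 178. ] rot [-180.    -0.   131.4] F [ 0.  -0.3 -4. ] gap 12.7 cmd [577.1 -25.2 178.  131.4]
```

View pics/sc22.png

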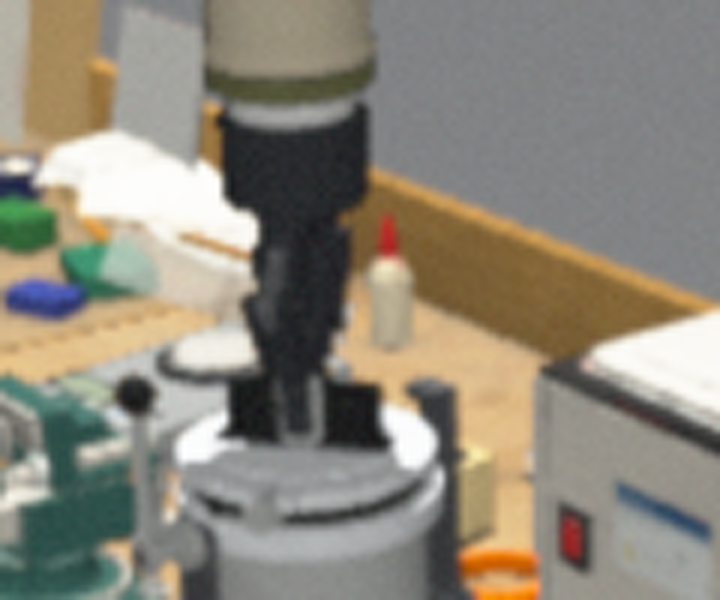

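{"name": "move_arm", "arguments": {"rows": [[[0,0,0.001,0,0,0],[0,0,0.002,0,0,0],[0,0,0.003,0,0,0],[0,0,0.003,0,0,0],[0,0,0.003,0,0,0]]]}}

```text
time: 49.8
tool_pos: [577.5, -25.2, 177.2]
tcp_rot: [179.9, 0.1, 131.4]
ft_force: [-4.1, 2.2, 8.9]
finger_gap: 12.7
```

Key contact is at about TCP z=177, as expected. Now I'll turn clockwise under light pressure.

{"name": "move_arm", "arguments": {"rows": [[[0,0,-0.001,0,0,2],[0,0,-0.001,0,0,4],[0,0,-0.001,0,0,6],[0,0,-0.001,0,0,8],[0,0,-0.001,0,0,10],[0,0,-0.001,0,0,12],[0,0,-0.001,0,0,14],[0,0,-0.001,0,0,16],[0,0,-0.001,0,0,16]]]}}

```text
time: 50.7
tool_pos: [578.3, -26.2, 177.7]
tcp_rot: [179.9, 0.2, 115.4]
ft_force: [3.0, -4.7, 4.6]
finger_gap: 13.1
```

```bash
python3 - <<'E'
from h import *
json.dump([577.1,-25.2,176,115.4],open('cmd.json','w'))
st(); print(sensors.sense()['wrist_torque'])
s=snap("scene"); save(s,"sc23.png",(190,90,310,190),6)
E
```

```text
t 50.7 pos [578.3 -26.2 177.7] rot [179.9   0.2 115.4] F [ 3.  -4.7  4.6] gap 13.1 cmd [577.1 -25.2 176.  115.4]
[-1.04949342  0.00222946  0.29393882]
```

View pics/sc23.png

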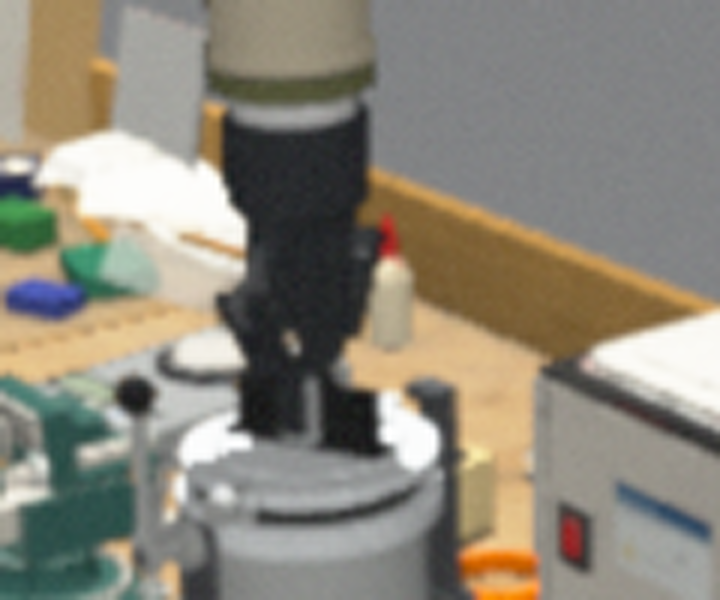

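The lid is turning cleanly and the stud, now at (222,497), is moving toward the cam. I'll continue to about 6° short of seat.

{"name": "move_arm", "arguments": {"rows": [[[0,0,0,0,0,2],[0,0,0,0,0,4],[0,0,0,0,0,6],[0,0,0,0,0,8],[0,0,0,0,0,10],[0,0,0,0,0,12],[0,0,0,0,0,14],[0,0,0,0,0,16],[0,0,0,0,0,16]]]}}

```text
time: 51.65
tool_pos: [576.5, -25.2, 176.9]
tcp_rot: [-180.0, 0.0, 99.5]
ft_force: [-3.8, -2.6, 8.4]
finger_gap: 13.1
```

{"name": "move_arm", "arguments": {"rows": [[[0,0,0.0005,0,0,1],[0,0,0.001,0,0,2],[0,0,0.0015,0,0,3],[0,0,0.0015,0,0,4],[0,0,0.0015,0,0,4]]]}}

```text
time: 52.15
tool_pos: [576.2, -24.7, 173.5]
tcp_rot: [-179.9, -0.1, 95.4]
ft_force: [-1.6, -0.5, -3.8]
finger_gap: 12.7
```

```bash
python3 - <<'E'
from h import *
json.dump([577.1,-25.2,174.5,95.4],open('cmd.json','w'))
st(); print(sensors.sense()['wrist_torque'])
s=snap("scene"); save(s,"sc24.png",(190,90,310,190),6)
E
```

```text
t 52.15 pos [576.2 -24.7 173.5] rot [-1.799e+02 -1.000e-01  9.540e+01] F [-1.6 -0.5 -3.8] gap 12.7 cmd [577.1 -25.2 174.5  95.4]
[-0.0372675   0.13988871 -0.00919815]
```

View pics/sc24.png

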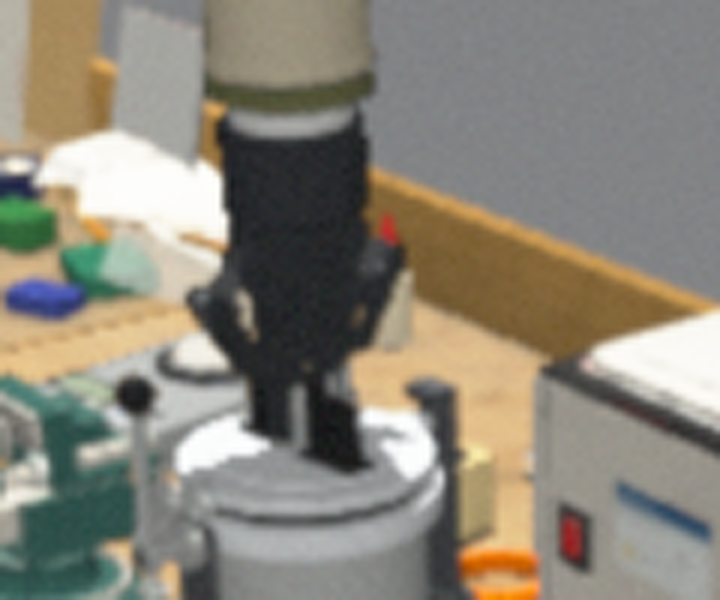

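{"name": "move_arm", "arguments": {"rows": [[[0,0,0.001,0,0,1],[0,0,0.002,0,0,1.5],[0,0,0.003,0,0,2],[0,0,0.004,0,0,2],[0,0,0.005,0,0,2],[0,0,0.006,0,0,2],[0,0,0.006,0,0,2],[0,0,0.006,0,0,2]]]}}

```text
time: 53.0
tool_pos: [576.3, -25.1, 169.6]
tcp_rot: [-179.9, 0.0, 93.4]
ft_force: [-11.9, 0.6, 9.5]
finger_gap: 12.9
```

```bash
python3 - <<'E'
from h import *
json.dump([577.1,-25.2,168.5,93.4],open('cmd.json','w'))
st(); print(sensors.sense()['wrist_torque'])
E
```

```text
t 53.0 pos [576.3 -25.1 169.6] rot [-179.9    0.    93.4] F [-11.9   0.6   9.5] gap 12.9 cmd [577.1 -25.2 168.5  93.4]
[0.02852271 1.74575096 0.29680909]
```

The key is in the notch, with its lower face about 8 mm below the rim. I'll release, rise and look.

{"name": "move_arm", "arguments": {"rows": [[[0,0,-0.001,0,0,0],[0,0,-0.001,0,0,0],[0,0,-0.001,0,0,0],[0,0,-0.001,0,0,0],[0,0,-0.02,0,0,0],[0,0,-0.05,0,0,0],[0,0,-0.09,0,0,0],[0,0,-0.13,0,0,0],[0,0,-0.1315,0,0,0],[0,0,-0.1315,0,0,0]]], "grip": 0.4}}

```text
time: 54.0
tool_pos: [577.9, -25.3, 301.7]
tcp_rot: [179.8, 0.0, 93.4]
ft_force: [-0.2, -0.5, 0.3]
finger_gap: 34.4
```

```bash
python3 - <<'E'
from h import *
json.dump([577.1,-25.2,300,93.4],open('cmd.json','w'))
st()
s=snap("scene"); save(s,"sc25.png",(190,90,310,190),6)
for q in (0,.1,): print((proj(s,mach(-103,-88*math.sin(q),132+88*math.cos(q)))-[190,90])*6)
print('handle',(proj(s,mach(0,0,174))-[190,90])*6,'stud',(proj(s,mach(-92,0,152))-[190,90])*6)
s=snap("top"); save(s,"top25.png",(150,130,290,250),5)
E
```

```text
t 54.0 pos [577.9 -25.3 301.7] rot [179.8   0.   93.4] F [-0.2 -0.5  0.3] gap 34.4 cmd [577.1 -25.2 300.   93.4]
[132.88560739 389.6821837 ]
[142.75756474 395.2441114 ]
handle [304.25102105 424.09651569] stud [160.23676738 509.7196269 ]
```

View pics/sc25.png

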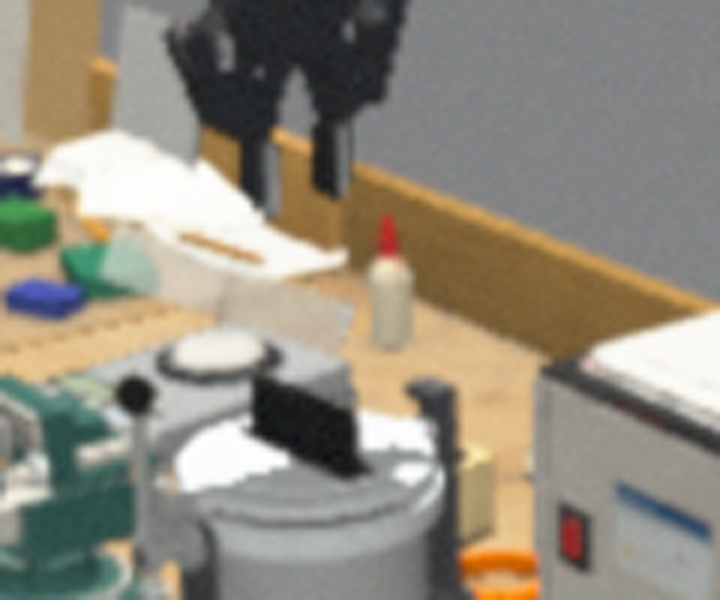

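View pics/top25.png

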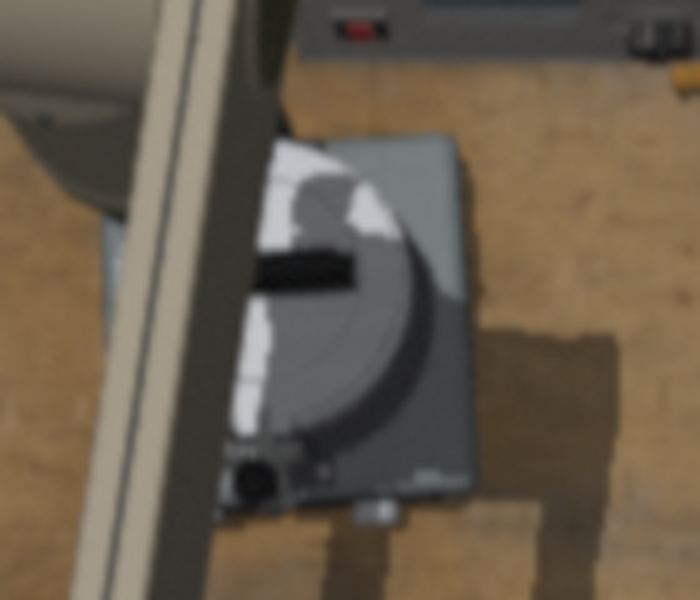

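The lid sits level with its rib along the machine's y, and the ball is upright at (135,394). Next I'll pinch the ball and close the cam.

```bash
python3 - <<'E'
from h import *
p=mach(-103,-2,0)
plan((p[0],p[1],300,93.4),(p[0],p[1],209,93.4))
print()
for q in np.linspace(0.02,1.55,19)[1:]: print(f"[{(2-88*math.sin(q))/1000:.4f},0,{(88-88*math.cos(q))/1000:.4f},0,0,0],",end="")
E
```

```text
[-0.0020,-0.1030,0.0000,0,0,-0.0]
[-0.0020,-0.1030,0.0910,0,0,-0.0]

[-0.0072,0,0.0005,0,0,0],[-0.0146,0,0.0016,0,0,0],[-0.0219,0,0.0033,0,0,0],[-0.0290,0,0.0056,0,0,0],[-0.0359,0,0.0086,0,0,0],[-0.0425,0,0.0121,0,0,0],[-0.0488,0,0.0161,0,0,0],[-0.0547,0,0.0207,0,0,0],[-0.0602,0,0.0257,0,0,0],[-0.0653,0,0.0313,0,0,0],[-0.0698,0,0.0372,0,0,0],[-0.0739,0,0.0435,0,0,0],[-0.0774,0,0.0501,0,0,0],[-0.0803,0,0.0569,0,0,0],[-0.0827,0,0.0640,0,0,0],[-0.0844,0,0.0713,0,0,0],[-0.0855,0,0.0787,0,0,0],[-0.0860,0,0.0862,0,0,0],
```

{"name": "move_arm", "arguments": {"rows": [[[-0.002,-0.04,0,0,0,0],[-0.002,-0.08,0,0,0,0],[-0.002,-0.103,0,0,0,0],[-0.002,-0.103,0,0,0,0],[-0.002,-0.103,0,0,0,0],[-0.002,-0.103,0.02,0,0,0],[-0.002,-0.103,0.04,0,0,0],[-0.002,-0.103,0.06,0,0,0],[-0.002,-0.103,0.08,0,0,0],[-0.002,-0.103,0.091,0,0,0],[-0.002,-0.103,0.091,0,0,0],[-0.002,-0.103,0.091,0,0,0]]], "grip": 0.5}}

```text
time: 55.3
tool_pos: [474.6, -33.3, 209.2]
tcp_rot: [-180.0, -0.0, 93.4]
ft_force: [0.0, -0.5, 0.1]
finger_gap: 42.9
```

{"name": "move_arm", "arguments": {"rows": [[[0,0,0,0,0,0],[0,0,0,0,0,0],[0,0,0,0,0,0],[0,0,0,0,0,0],[0,0,0,0,0,0],[0,0,0,0,0,0]]], "grip": 0.1, "newtons": 50}}

```text
time: 55.9
tool_pos: [473.7, -33.5, 210.5]
tcp_rot: [-180.0, 0.0, 93.4]
ft_force: [-7.7, -0.2, 7.5]
finger_gap: 19.4
```

{"name": "move_arm", "arguments": {"rows": [[[-0.0072,0,0.0005,0,0,0],[-0.0146,0,0.0016,0,0,0],[-0.0219,0,0.0033,0,0,0],[-0.029,0,0.0056,0,0,0],[-0.0359,0,0.0086,0,0,0],[-0.0425,0,0.0121,0,0,0],[-0.0488,0,0.0161,0,0,0],[-0.0547,0,0.0207,0,0,0],[-0.0602,0,0.0257,0,0,0],[-0.0602,0,0.0257,0,0,0]]]}}

```text
time: 56.9
tool_pos: [478.0, -95.5, 185.1]
tcp_rot: [180.0, 0.2, 93.3]
ft_force: [-7.7, -7.4, 7.0]
finger_gap: 18.9
```

```bash
python3 - <<'E'
from h import *
st()
s=snap("scene"); save(s,"sc26.png",(190,90,310,190),6)
E
```

```text
t 56.9 pos [478.  -95.5 185.1] rot [180.    0.2  93.3] F [-7.7 -7.4  7. ] gap 18.9 cmd [474.4 -33.3 209.   93.4]
```

View pics/sc26.png

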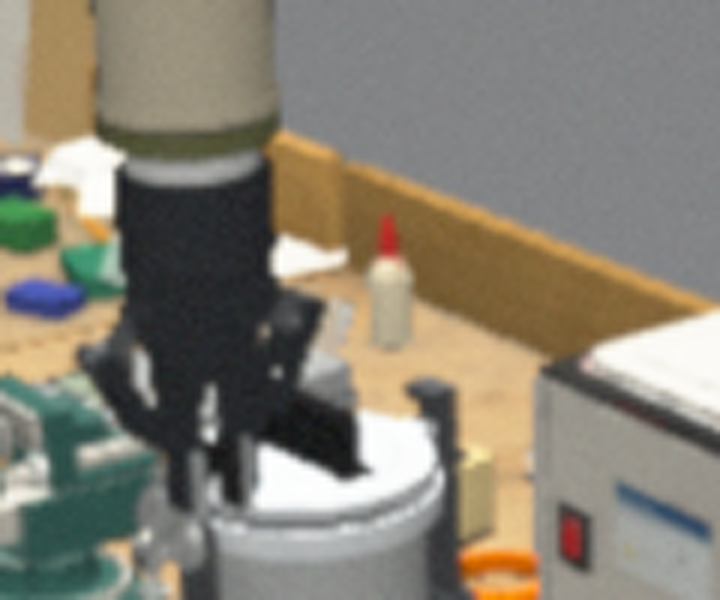

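{"name": "move_arm", "arguments": {"rows": [[[-0.005,0,0.0056,0,0,0],[-0.0096,0,0.0115,0,0,0],[-0.0137,0,0.0178,0,0,0],[-0.0172,0,0.0244,0,0,0],[-0.0201,0,0.0312,0,0,0],[-0.0225,0,0.0383,0,0,0],[-0.0242,0,0.0456,0,0,0],[-0.0253,0,0.053,0,0,0],[-0.0258,0,0.0605,0,0,0],[-0.0258,0,0.0605,0,0,0]]]}}

```text
time: 57.95
tool_pos: [479.6, -121.9, 124.0]
tcp_rot: [180.0, 0.3, 93.4]
ft_force: [-4.3, -12.3, 2.6]
finger_gap: 19.1
```

```bash
python3 - <<'E'
from h import *
p=cmd();a=math.radians(93.4);p=[p[0]-86*math.cos(a),p[1]-86*math.sin(a),209-86.2,93.4]; json.dump(p,open('cmd.json','w'))
st()
s=snap("scene"); save(s,"sc27.png",(190,90,310,190),6)
E
```

```text
t 57.95 pos [ 479.6 -121.9  124. ] rot [180.    0.3  93.4] F [ -4.3 -12.3   2.6] gap 19.1 cmd [ 479.5 -119.2  122.8   93.4]
```

View pics/sc27.png

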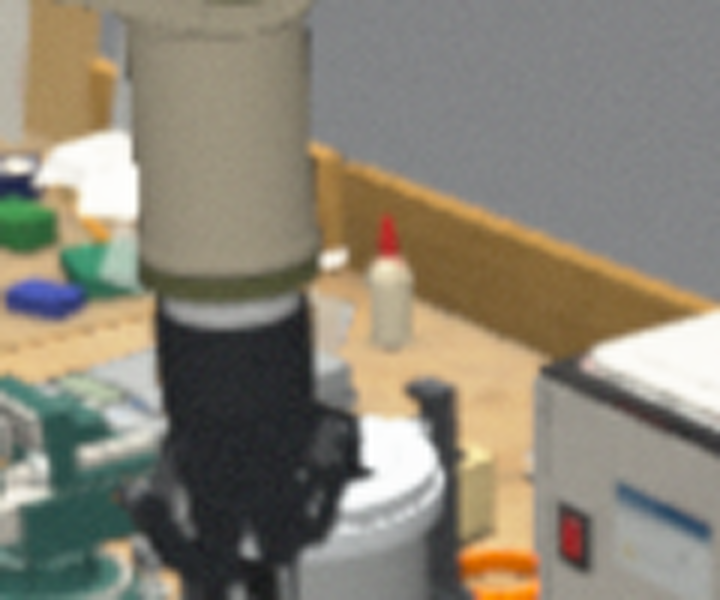

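{"name": "move_arm", "arguments": {"rows": [[[0,0,0.003,0,0,0],[0,0,0.006,0,0,0],[0,0,0.009,0,0,0],[0,0,0.009,0,0,0],[0,0,0.009,0,0,0]]]}}

```text
time: 58.5
tool_pos: [479.6, -120.4, 115.2]
tcp_rot: [180.0, 0.1, 93.4]
ft_force: [-5.1, -5.5, 5.1]
finger_gap: 18.9
```

{"name": "move_arm", "arguments": {"rows": [[[0,0,0.004,0,0,0],[0,0,0.004,0,0,0],[0,0,0.004,0,0,0],[0,0,0.004,0,0,0],[0,0,-0.02,0,0,0],[0,0,-0.06,0,0,0],[0,0,-0.1,0,0,0],[0,0,-0.14,0,0,0],[-0.04,0,-0.17,0,0,0],[-0.09,-0.0,-0.17,0,0,0],[-0.13,-0.0,-0.17,0,0,0],[-0.18,-0.0,-0.17,0,0,0],[-0.22,0,-0.17,0,0,0],[-0.22,0,-0.17,0,0,0],[-0.22,0,-0.17,0,0,0]]], "grip": 0.5}}

```text
time: 60.0
tool_pos: [492.1, -339.4, 283.1]
tcp_rot: [-180.0, -0.1, 93.3]
ft_force: [-0.1, -0.5, 0.2]
finger_gap: 42.6
```

```bash
python3 - <<'E'
from h import *
p=cmd();a=math.radians(93.4);p=[p[0]-220*math.cos(a),p[1]-220*math.sin(a),122.8-9+170,93.4]; json.dump(p,open('cmd.json','w'))
st()
s=snap("scene"); save(s,"sc28.png",(170,90,310,210),5)
for q in (1.3,1.4,1.5): print((proj(s,mach(-103,-88*math.sin(q),132+88*math.cos(q)))-[170,90])*5)
s=snap("top"); save(s,"top28.png",(150,130,270,250),5)
for q in (1.3,1.4,1.5): print((proj(s,mach(-103,-88*math.sin(q),132+88*math.cos(q)))-[150,130])*5)
E
```

```text
t 60.0 pos [ 492.1 -339.4  283.1] rot [-1.80e+02 -1.00e-01  9.33e+01] F [-0.1 -0.5  0.2] gap 42.6 cmd [ 492.5 -338.8  283.8   93.4]
[298.77705253 467.22542561]
[301.47581774 481.67035894]
[303.32034227 495.83324098]
[447.87550446 483.19951618]
[452.67913869 484.83432355]
[455.59262285 486.58054798]
```

View pics/sc28.png

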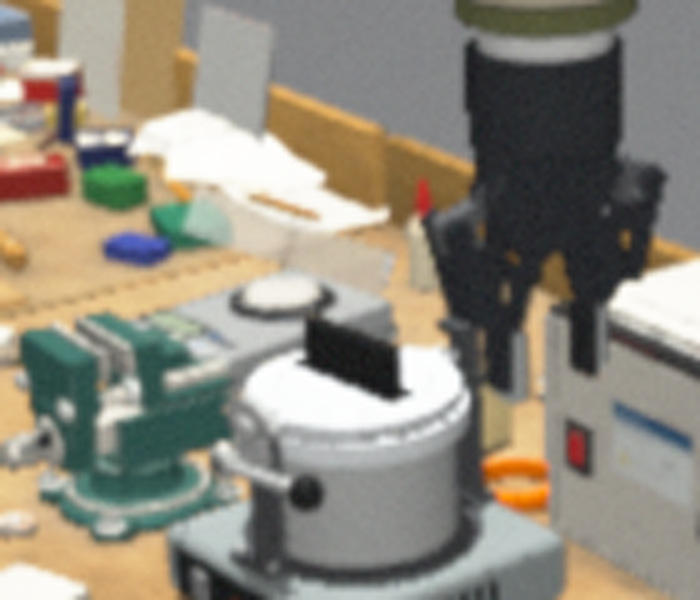

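View pics/top28.png

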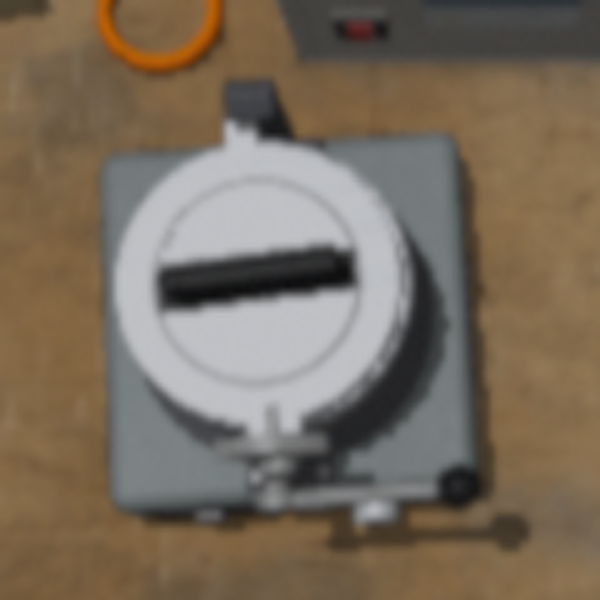

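The ball is at scene (306,494) and top (459,486), which matches q≈1.5 in both views. The lug is under the claw and the stud is in the hook. One gentle push on the ball from above will confirm it's on its stop.

```bash
python3 - <<'E'
from h import *
p=mach(-103,-87,0); plan((p[0],p[1],283.8,93.4),(p[0],p[1],162,93.4))
E
```

```text
[0.2210,-0.0000,0.0000,0,0,-0.0]
[0.2210,-0.0000,0.1218,0,0,-0.0]
```

{"name": "move_arm", "arguments": {"rows": [[[0.05,0,0,0,0,0],[0.1,0,0,0,0,0],[0.15,0,0,0,0,0],[0.2,0,0,0,0,0],[0.221,0,0,0,0,0],[0.221,0,0,0,0,0],[0.221,0,0,0,0,0],[0.221,0,0.03,0,0,0],[0.221,0,0.06,0,0,0],[0.221,0,0.09,0,0,0],[0.221,0,0.11,0,0,0],[0.221,0,0.1218,0,0,0],[0.221,0,0.1218,0,0,0],[0.221,0,0.1218,0,0,0]]], "grip": 0.0, "newtons": 20}}

```text
time: 61.5
tool_pos: [479.7, -118.7, 162.9]
tcp_rot: [180.0, 0.0, 93.4]
ft_force: [-0.1, 0.5, 0.7]
finger_gap: 0.3
```

{"name": "move_arm", "arguments": {"rows": [[[0,0,0.002,0,0,0],[0,0,0.004,0,0,0],[0,0,0.006,0,0,0],[0,0,0.008,0,0,0],[0,0,0.008,0,0,0],[0,0,0.008,0,0,0]]]}}

```text
time: 62.1
tool_pos: [480.3, -118.8, 156.5]
tcp_rot: [179.8, 0.1, 93.4]
ft_force: [-4.5, 0.0, 15.6]
finger_gap: 0.1
```

The push met a firm stop at TCP z 156.5. That puts the ball centre at about 138 mm, which is exactly q=1.5. I'll retreat and do the final check.

{"name": "move_arm", "arguments": {"rows": [[[0,0,-0.01,0,0,0],[0,0,-0.04,0,0,0],[0,0,-0.08,0,0,0],[0,0,-0.12,0,0,0],[-0.04,0,-0.13,0,0,0],[-0.09,0,-0.13,0,0,0],[-0.14,0,-0.13,0,0,0],[-0.19,0,-0.13,0,0,0],[-0.22,0,-0.13,0,0,0],[-0.22,0,-0.13,0,0,0],[-0.22,0,-0.13,0,0,0],[-0.22,0,-0.13,0,0,0]]]}}

```text
time: 63.3
tool_pos: [492.5, -336.8, 284.0]
tcp_rot: [-180.0, -0.0, 93.5]
ft_force: [0.1, 0.2, -0.5]
finger_gap: -0.1
```

```bash
python3 - <<'E'
from h import *
st()
s=snap("scene"); save(s,"sc29.png",(170,90,310,210),5)
s=snap("top"); save(s,"top29.png"); print(bangles(s))
E
```

```text
t 63.3 pos [ 492.5 -336.8  284. ] rot [-180.    -0.    93.5] F [ 0.1  0.2 -0.5] gap -0.1 cmd [ 479.4 -118.2  162.    93.4]
[(181.08319091796875, 131.0081024169922, 22.123340606689453, 24.628746032714844, array([758.15898306,  53.50043877,   7.        ]))]
```

View pics/sc29.png

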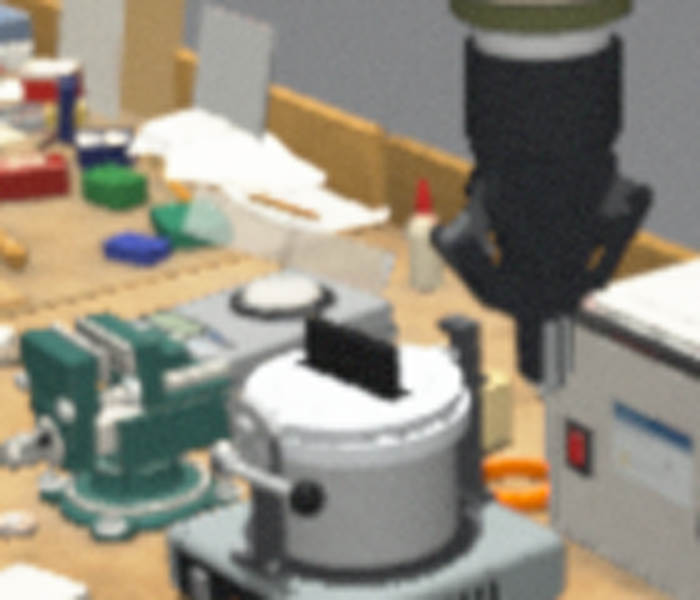

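View pics/top29.png

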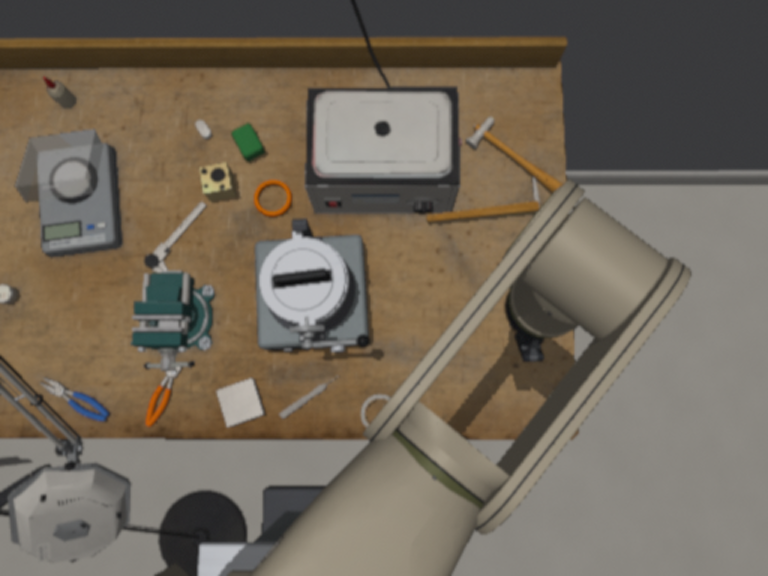

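The lid is tight with the lever down (ball at scene crop (306,496)). The orange ring is untouched and no brass bangles remain on the bench. I'm handing in.

```bash
python3 -c "
from bench import hand_in
print(hand_in())"
```

```text
the job is handed in; nothing more can be done
None
```

The polisher is ready to run and the job is handed in, at about 63 s of the 208 s allowed; hand-in gives no verdict.

- **Cam opened:** the first swing stopped at about 0.1 rad, so I pinched the lever again and pushed it to its stop at about 0.
- **Bangles:** all four brass bangles were present and all went into the bowl. One had shifted about 2 cm between looks and was measured again before pickup.
- **Lid:** I set it about 38° counter-clockwise of its seat and turned it clockwise until the key dropped into the notch. The key's lower face was then about 8 mm below the rim, and the picture after closing the cam shows the lug under the claw.
- **Cam closed:** both cameras put the lever at about 1.5 rad, and a 15 N push from above found it firmly on its stop.

**What went wrong:**
- On the first bangle approach, the gripper touched the knob on the nearby box at about 14 N, under the 40 N limit. I then came in with the jaws turned.
- One bangle grasp rode over the ring and pushed it about 12 mm; I grasped it again lower.

**Bystanders:** the orange ring, silver ring, bench block and pin vise look unmoved. The arm partly hid the silver ring in the last picture.

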